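# Lock up a stack of dispensing jars and put the stock bottles away

## Task

Make up the customer's order: stack all the amber dispensing jars that are out on the counter on the steel stand, in any order, each dropped fully home on the one below and turned clockwise to the stop of its quarter-turn lock, and lock the white cap on top in the same way. Put each loose stock bottle back upright in the rack slot marked with the colour of its cap, then lower the rack's hinged cover gently until it is fully shut. Leave the plain white-capped bottle, the mortar and the white cream jar where they are.

Things in the scene. Friction and masses are not known exactly. Their poses are not given: they have to be found in the camera images.
- stand: Fixed steel stand: block 120 x 120 x 22 mm, origin at the centre of its underside, z up. In its middle a disc 54 mm across up to 30 mm, and on that a round boss, 31.6 mm across, 11 mm high, tapered at the top, with two white lugs 10 mm wide along the stand's +x and -x (tips 21 mm from the axis, on the top 5 mm of the boss). White strips on the block lie along the same line.
- stand_seat (a point): Centre of the stand's shoulder, 30 mm up, where the first jar's underside rests; axes as the stand's. LOCK, everywhere in the stack: the lugs below enter only if the upper part's x axis is 75 deg (1.31 rad) anticlockwise, seen from above, of the lower part's (or that plus 180), within about 8 deg and 2 mm; it drops 11 mm home, then turns 75 deg clockwise to a firm stop: x axes parallel.
- jar_1: Stacking jar, dark amber with a white paper band: cylinder 54 mm across, 40 mm tall, about 120 g, gripped round its side 12 to 40 mm up. Origin: centre of its underside, z up. On its top (shoulder at 40 mm) the same boss and lugs as the stand's, lugs along its +x and -x; underneath the socket for them, alike after half a turn. Adds 40 mm to the stack. Interchangeable. May be absent.
- jar_2: As jar_1. May be absent.
- jar_3: As jar_1. May be absent.
- cap: White ribbed cap that closes the stack: cylinder 54 mm across, 36 mm tall, about 80 g, gripped round its side 12 to 36 mm up. Origin: centre of its underside, z up. A black bar on its flat top lies along its x axis. Underneath the same socket as a jar's, alike after half a turn; nothing can be stacked on it.
- bottle_orange: Amber stock bottle with an ORANGE cap, round, 28 mm in diameter and 62 mm tall (cap 25 mm in diameter, from 44 mm up), 60 g. Origin: centre of its underside, z up. May be absent.
- bottle_blue: As bottle_orange with a BLUE cap. May be absent.
- bottle_green: As bottle_orange with a GREEN cap. May be absent.
- slot_orange: Square wooden slot in the rack with an ORANGE label on its front and on the board before it (fixed). Origin: centre of its underside (12 mm above the counter), z up, its x axis pointing to the rear of the rack. Inside 38 x 38 mm; its floor is 4 mm and its rim 16 mm above the origin. The slots stand 66 mm apart in a row; their order varies.
- slot_blue: As slot_orange with a BLUE label.
- slot_green: As slot_orange with a GREEN label.
- rack: Fixed pine rack: board 130 (x) x 280 (y) x 12 mm, origin at the centre of its underside, z up, open front facing its own -x. Side cheeks 9 mm thick (inner faces at y = +-131 mm) and a back wall (x = 57 to 65 mm) rise to 90 mm. The slots stand in a row along y at x = -20 mm.
- cover (a joint): Angle of the rack's hinged cover in rad: 0 = fully shut, lying level on felt pads on the cheeks; it starts about upright or leaning back (1.65 to 1.9, the end of its travel). Stiff friction hinge: it stays where it is left and takes 0.5 to 2 N at the bar to lower. The cover is a wooden board 125 x 280 x 8 mm.
- cover_bar (a point): Middle of the cover's steel bar handle: a 10 mm round bar, 100 mm long, parallel to the rack's y axis, 45 mm beyond the board's free edge, carried by an arm at either end. It swings about cover_hinge at a radius of 170 mm and lies 94 mm above the counter when the cover is shut.
- cover_hinge (a point): Middle of the cover's hinge axis, 90 mm above the counter at the rear of the rack (rack x = +62 mm); the axis runs along the rack's y. The bar is 170 mm towards the rack's -x from it, and 4 mm higher, when shut, and straight above it when the cover is upright (angle pi/2).
- plain_bottle: Bystander: amber bottle with a WHITE cap, 28 mm in diameter, 62 mm tall, origin under its centre. Leave it.
- mortar: Bystander: white ceramic mortar bowl, 84 mm across, 60 mm tall, origin under its centre. Leave it.
- cream_jar: Bystander: white closed cream jar, 60 mm across, 55 mm tall, origin under its centre. Leave it.
Mind the look-alikes: they are no part of the job. Leave any pink or turquoise look-alike of the bottle_blue alone.

How it is judged:
By the outcome, as a careful person would: the job done as asked, in the order asked, and still so for the second after the job is handed in, with the robot touching nothing.
Of jar_1, jar_2, jar_3 only 2 to 3 are there at a start; the rules pass over those that are not, and their reading is None.
Of bottle_orange, bottle_blue, bottle_green only 2 to 3 are there at a start; the rules pass over those that are not, and their reading is None.
At some moment in a run one of jar_1, jar_2, jar_3, cap may be knocked a few centimetres aside while the robot is not near it.
It also fails if it takes over 210 s, if anything falls off the work surface, if the arm or the gripper's body presses on something with over 40 N, if the wrist force passes 120 N, or if a joint passes its speed limit or range.

## Robot

A 6-joint arm with a two-finger parallel gripper is mounted at the origin on the work surface. World frame = base frame: x ahead of the robot, y to its left, z up, the work surface at z = 0. Lengths are in m, angles in rad, forces in N, time in s.
With the tool pointing down it reaches from about 0.275 to 0.85 m from the base axis. Payload 19 kg.
Tool frame: the origin (TCP) lies midway between the tips of the shut fingers; the grasp point (between the pads) lies manip.pinch_z behind it (manip.pinch_z is the distance from the TCP to the grasp point, in m); z points along the fingers, y is the direction in which the jaws open and shut (so a half turn about z gives the same grasp; the last joint's range is limited). The gripper opens to 85 mm and grips with 20 to 120 N. Pads are 22 mm wide; open, the fingers measure 114 mm over their backs; the gripper's body (76 mm by 85 mm) begins 54 mm behind the grasp point. The pads swing forward as they close: fully open they stand 13 mm farther back than shut.
Start: joints at [-1.373, 0.15, 1.437, -0, 1.554, -0.134], TCP at [0.187, -0.544, 0.231] pointing down, gripper open.
Joint ranges: [-2.8, 2.8], [-0.68, 2.1], [0.12, 2.68], [-1.39, 4.53], [0.16, 2.79], [-2.81, 2.81]. Speed limits (rad/s): [1.89, 1.89, 2.22, 3.01, 3.01, 3.01].

## Interface

Orientations are given as a 3x3 rotation matrix whose columns are the frame's x, y, z axes.
In Python, from plant import manip gives the robot as it stands.
- The arm moves only by the tool drive_tool, never from a script. Its argument "deltas" is a list of rows, each a list of 6 numbers: the shift along the tool's x, y, z in m, then the turn, a rotation vector about the tool's x, y, z in rad. A call has exactly 10 rows; each row shifts and turns the commanded pose from where the row before left it, along the tool's axes as they then stand; what a row does not reach is not made up. A row lasts 1/8 s, in which the tool goes at most 62.5 mm and 10.7 degrees, less where a joint would pass 70% of its speed; a pose out of reach is approached as far as the arm can. A call is refused whole if a number of a shift passes 0.0625 or a number of a turn 0.188, either way. A call with a gripper value outside its range is refused whole. "claw" is the finger opening in m, from 0 to 0.0854, set as the call begins (left out, the last holds). The fingers move at their own pace and stop on an object; the grip force is fixed at half the most. Time passes only in rows, so rows that do not move let the fingers close, or fill a call up. It gives the time, the measured TCP pose, the force and the opening at its end, in the units of the state.
- manip.read_state(): the state, without advancing time (a new reading comes with each control period).
- manip.capture(name): name is "scene" or "top" or "wrist"; returns a dict with "frame" (480x640x3 uint8, blue, green, red), "camera_matrix" (3x3 intrinsics, pixels), "k1" (the pictures are not rectified: a ray, as slopes to the right and down, at radius r is drawn at 1 + k1 r^2 times it, then the intrinsics apply), "rvec" (rotation vector, rad) and "tvec" (3), from world to camera coordinates, as OpenCV has them. Camera axes: x right, y down, z forward; pixel columns grow to the right and rows downward; lengths in m; the calibration is good to about 2 mm. A picture is of the moment at which its call begins. There is no depth.
- manip.close_job(): hands the job in, once; it reports no verdict.
The state is a dict: "time_s": time; "joints": joint angles; "joint_velocities": joint speeds; "tau": joint torques, N m; "position": TCP position; "ee_rot": TCP orientation; "wrist_force": force on the tool from outside, world axes, zero at the start; "wrist_torque": the same for the moment, N m; "gripper_width": opening from 0.0 (shut) to 1.0 (fully open).
Only numpy, scipy, OpenCV 4.12 (cv2) and the standard library are available. Lean on these libraries where they do the work, as an engineer would, in place of code of your own. Each camera call takes 0.05 s, during which the arm holds its last target. There are 200 camera calls.

## Working session

There is one attempt and no reset: what is moved stays moved. The work goes in short steps, Python scripts to look and compute and a tool call to move; the robot and the scene stay as the last step left them, time stands still between calls to the robot, and variables do not carry over. Pictures are saved under pics/ and viewed, about 12 in all and at most 16, crops included, and the job is handed in when it is done.

Besides the shell and the picture viewer there is one more tool, called after ">>>" by a JSON object that holds its "op" and its "data", one argument or row to a line. drive_tool: Moves the arm, as the interface text tells. Its arguments: {"type":"object","properties":{"deltas":{"type":"array"},"claw":{"type":"number"}},"required":["deltas"]}

```bash
ls; mkdir -p pics; python3 - <<'E'
from plant import manip
import cv2
print(manip.pinch_z, manip.read_state())
for n in ("scene","top"):
    c=manip.capture(n); cv2.imwrite(f"pics/{n}0.png",c["frame"]); print(n,c["camera_matrix"],c["k1"],c["rvec"],c["tvec"])
E
```

```text
pics
0.0187 {'time_s': 0.0, 'joints': array([-1.37299165e+00,  1.50979493e-01,  1.43800941e+00,  3.35109442e-06,
        1.55378171e+00, -1.33993787e-01]), 'joint_velocities': array([-0.00123467, -0.00097378,  0.00139399,  0.00100804, -0.00140081,
        0.00062073]), 'tau': array([ 6.21222680e-04, -7.13053393e+01, -5.70870781e+01, -1.17831373e-04,
        8.91781761e-03, -7.60341823e-05]), 'position': array([ 0.18724208, -0.54341195,  0.23068992]), 'ee_rot': array([[ 9.45458073e-01,  3.25743733e-01, -2.28205293e-04],
       [ 3.25743773e-01, -9.45457381e-01,  1.15565397e-03],
       [ 1.60688658e-04, -1.16695883e-03, -9.99999306e-01]]), 'wrist_force': array([-0.10400326, -1.17671807, -0.26802494]), 'wrist_torque': array([ 0.072965  , -0.02331386, -0.05806582]), 'gripper_width': 0.9980274765219296}
scene [[611.44356347   0.         325.63973302]
 [  0.         611.44356347 241.06538604]
 [  0.           0.           1.        ]] -0.1545642166938523 [ 0.91965686  2.36878139 -1.19102255] [ 0.3858907  -0.13379451  1.5262623 ]
top [[564.57935561   0.         313.74486881]
 [  0.         564.57935561 237.29875248]
 [  0.           0.           1.        ]] -0.04317514971647042 [ 2.15731087 -2.21425177  0.02143966] [0.02481941 0.53943847 1.40424977]
```

View pics/top0.png

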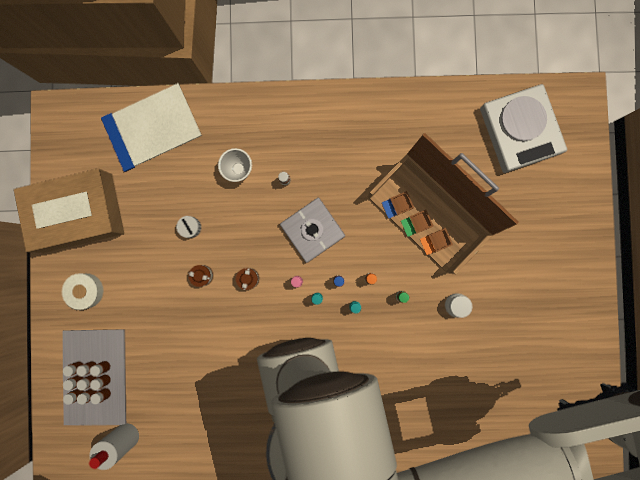

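View pics/scene0.png

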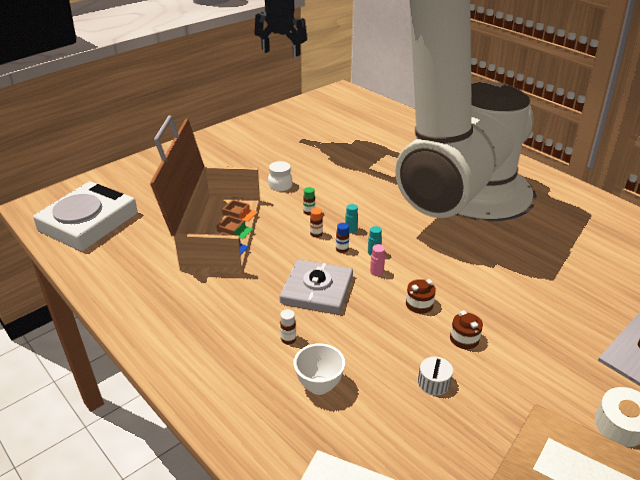

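The top view shows two jars at (200,275) and (246,279), the cap at (188,228) and the stand at (311,230). Bottles are blue at (339,281), orange at (371,279) and green at (403,297), all upright. The look-alikes are pink at (296,282) and turquoise at (317,299) and (355,308). The rack is at upper right, with its slots running blue, green, orange. Next I'll measure these.

```bash
cat > h.py <<'E'
import numpy as np, cv2
from plant import manip
def ray(c,px):
    K=c["camera_matrix"]; k=c["k1"]
    d=(np.asarray(px,float)-[K[0,2],K[1,2]])/[K[0,0],K[1,1]]
    s=d.copy()
    for _ in range(30): s=d/(1+k*(s@s))
    R=cv2.Rodrigues(np.asarray(c["rvec"],float))[0]; t=np.asarray(c["tvec"],float).ravel()
    return -R.T@t, R.T@np.array([s[0],s[1],1])
def onplane(c,px,z):
    o,v=ray(c,px); return (o+v*(z-o[2])/v[2])[:2]
def topix(c,P):
    K=c["camera_matrix"]; R=cv2.Rodrigues(np.asarray(c["rvec"],float))[0]
    p=R@np.asarray(P,float)+np.asarray(c["tvec"]).ravel(); s=p[:2]/p[2]; s=s*(1+c["k1"]*(s@s))
    return s*[K[0,0],K[1,1]]+[K[0,2],K[1,2]]
def blobs(c,lo,hi,box=None,amin=15):
    """HSV mask blobs -> list (area,(u,v),angle,contour)"""
    m=cv2.inRange(cv2.cvtColor(c["frame"],cv2.COLOR_BGR2HSV),np.array(lo),np.array(hi))
    if box is not None:
        b=np.zeros_like(m); u0,v0,u1,v1=box; b[v0:v1,u0:u1]=255; m&=b
    n,l,st,ce=cv2.connectedComponentsWithStats(m)
    return sorted([(int(st[i,4]),ce[i].round(1),st[i,:4],l==i) for i in range(1,n) if st[i,4]>=amin],key=lambda a:-a[0])
E
python3 - <<'E'
from h import *
t=manip.capture("top"); s=manip.capture("scene")
print("cam",ray(t,(320,240))[0],ray(s,(320,240))[0])
for n,lo,hi in (("orange",(5,200,150),(14,255,255)),("blue",(105,150,80),(125,255,255)),("green",(55,150,60),(75,255,255)),("turq",(80,120,60),(98,255,255)),("pink",(150,60,100),(178,255,255))):
    for a,uv,bb,_ in blobs(t,lo,hi,(180,180,470,330),12): print("top",n,a,uv,bb,"z62:",onplane(t,uv,.062).round(4),"z20:",onplane(t,uv,.02).round(4))
for a,uv,bb,_ in blobs(t,(0,0,170),(180,60,255),(150,180,360,300),4): print("white",a,uv,bb,onplane(t,uv,.05).round(4),onplane(t,uv,.022).round(4))
for a,uv,bb,_ in blobs(t,(0,90,0),(12,255,140),(170,250,270,300),40): print("jar",a,uv,bb,onplane(t,uv,.04).round(4))
for a,uv,bb,m in blobs(t,(0,0,0),(180,255,60),(170,210,330,250),10): print("dark",a,uv,bb,onplane(t,uv,.036).round(4))
def up(u0,v0,u1,v1,n,im):
    cv2.imwrite(n,cv2.resize(im[v0:v1,u0:u1],None,fx=4,fy=4,interpolation=cv2.INTER_CUBIC))
up(165,200,355,300,"pics/a.png",t["frame"])
up(360,125,540,275,"pics/b.png",t["frame"])
E
```

```text
cam [ 0.47538974 -0.02467671  1.42720809] [1.17372132 0.69608571 0.79632414]
top blue 96 [387.7 208.4] [383 201  11  17] z62: [ 0.6029 -0.1713] z20: [ 0.6068 -0.1758]
top blue 71 [338.4 281. ] [334 277  10   9] z62: [ 0.4306 -0.0472] z20: [ 0.4292 -0.0479]
top green 16 [412.2 229.4] [411 225   3   9] z62: [ 0.5504 -0.2287] z20: [ 0.5527 -0.235 ]
top green 13 [408.5 220.5] [406 218   6   7] z62: [ 0.5722 -0.2205] z20: [ 0.5751 -0.2266]
top turq 99 [355.  306.7] [350 301  11  12] z62: [ 0.3679 -0.0855] z20: [ 0.3646 -0.0873]
top turq 96 [316.7 298.1] [312 293  11  11] z62: [0.3908 0.0061] z20: [0.3882 0.0071]
top pink 100 [296.3 281.2] [291 276  12  11] z62: [0.4326 0.0544] z20: [0.4313 0.0568]
white 258 [186.8 226. ] [177 216  21  21] [0.5744 0.322 ] [0.5764 0.3291]
white 183 [312.8 228.7] [302 219  21  21] [0.5593 0.0116] [0.561  0.0123]
white 29 [322.2 244.3] [319 241   7   8] [ 0.5205 -0.0104] [ 0.5215 -0.0101]
white 21 [301.8 214.7] [299 211   6   8] [0.5943 0.0377] [0.5968 0.0389]
white 16 [234.5 180.2] [229 180  12   2] [0.6843 0.2017] [0.6886 0.2063]
white 10 [246.8 272. ] [245 271   4   3] [0.4576 0.1757] [0.4573 0.1798]
white 10 [244.1 285.2] [243 284   3   4] [0.4256 0.183 ] [0.4246 0.1872]
white 9 [204. 277.] [203 276   3   3] [0.4479 0.2814] [0.4474 0.2876]
white 8 [191.2 273.8] [190 272   3   4] [0.4565 0.3129] [0.4562 0.3198]
white 5 [283. 180.] [281 180   5   1] [0.6812 0.0818] [0.6854 0.084 ]
jar 326 [199.2 275.5] [188 265  23  22] [0.4517 0.2955]
jar 326 [246.3 278.6] [235 268  23  22] [0.4413 0.1787]
dark 96 [311.6 229.3] [306 224  12  12] [0.5587 0.015 ]
dark 31 [186.8 226.3] [182 219  10  15] [0.5747 0.3255]
```

View pics/a.png

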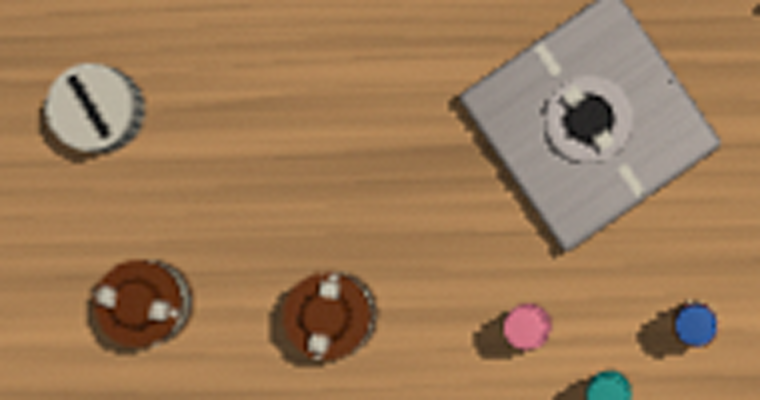

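View pics/b.png

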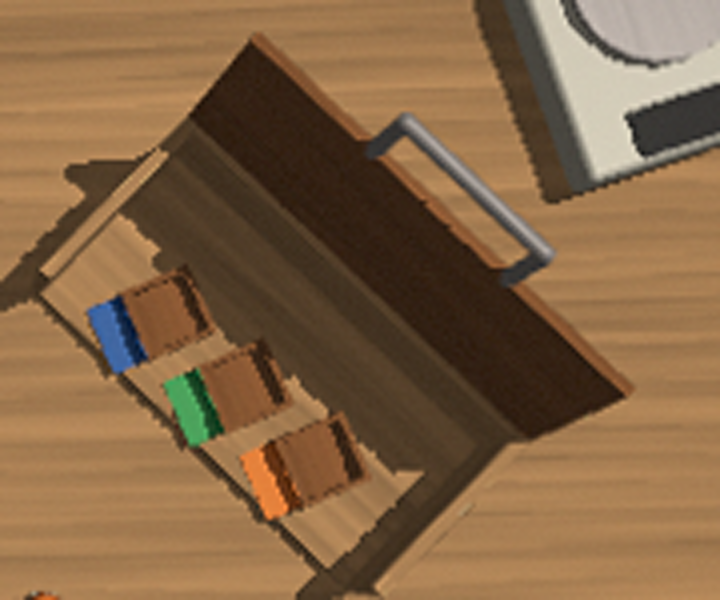

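The crops show stand strips at about 33°, jar A lugs at about 75°, jar B lugs at about -13° and the cap bar at about 29°. The slots run blue, green, orange at crop positions (166,316), (243,391) and (322,460). I'll move over jar B and look through the wrist camera.

>>> {"op": "drive_tool", "data": {
  "deltas": [
    [0.0238,-0.03,0,0,0,0],
    [0.0238,-0.03,0,0,0,0],
    [0.0238,-0.03,0,0,0,0],
    [0.0238,-0.03,0,0,0,0],
    [0.0238,-0.03,0,0,0,0],
    [0.0238,-0.03,0,0,0,0],
    [0.0238,-0.03,0,0,0,0],
    [0.0238,-0.03,0,0,0,0],
    [0.0238,-0.03,0,0,0,0],
    [0.0238,-0.03,0,0,0,0]
  ],
  "claw": 0.0854
}}

```text
time_s: 1.45
position: [0.3147, -0.1812, 0.2313]
ee_rot: [[0.946, 0.325, 0.0], [0.325, -0.946, -0.0], [0.0, 0.0, -1.0]]
wrist_force: [0.5, -0.4, 0.3]
gripper_width: 1.002
```

>>> {"op": "drive_tool", "data": {
  "deltas": [
    [0.0238,-0.03,0,0,0,0],
    [0.0238,-0.03,0,0,0,0],
    [0.0238,-0.03,0,0,0,0],
    [0.0238,-0.03,0,0,0,0],
    [0.0238,-0.03,0,0,0,0],
    [0.0238,-0.03,0,0,0,0],
    [0.0238,-0.03,0,0,0,0],
    [0.0238,-0.03,0,0,0,0],
    [0.0238,-0.03,0,0,0,0],
    [0.0238,-0.03,0,0,0,0]
  ]
}}

```text
time_s: 2.7
position: [0.4421, 0.1801, 0.2313]
ee_rot: [[0.945, 0.326, 0.0], [0.326, -0.945, 0.0], [0.0, -0.0, -1.0]]
wrist_force: [0.8, -0.9, 0.6]
gripper_width: 1.004
```

>>> {"op": "drive_tool", "data": {
  "deltas": [
    [0,0,0,0,0,-0.17],
    [0,0,0,0,0,-0.17],
    [0,0,0,0,0,-0.17],
    [0,0,0,0,0,-0.17],
    [0,0,0,0,0,-0.17],
    [0,0,0,0,0,-0.17],
    [0,0,0,0,0,-0.17],
    [0,0,0,0,0,-0.17],
    [0,0,0,0,0,-0.17],
    [0,0,0,0,0,0]
  ]
}}

```text
time_s: 3.95
position: [0.4418, 0.1787, 0.2313]
ee_rot: [[-0.286, 0.958, -0.0], [0.958, 0.286, 0.0], [0.0, -0.0, -1.0]]
wrist_force: [-0.6, 0.2, 0.1]
gripper_width: 0.998
```

```bash
cat >> h.py <<'E'
def go(x,y,z=None,yaw=None):
    """needed shift in tool axes to reach x,y,z; then turn about tool z to yaw (deg)"""
    s=manip.read_state(); p=s["position"]; R=s["ee_rot"]
    d=R.T@(np.array([x,y,p[2] if z is None else z])-p); y0=np.degrees(np.arctan2(R[1,0],R[0,0]))
    print("t",round(s["time_s"],1),"pos",p.round(4),"yaw",round(y0,1),"F",s["wrist_force"].round(1),"w",round(s["gripper_width"],3),"-> shift",d.round(4), "" if yaw is None else f"turn z {-np.radians(yaw-y0):.3f}")
E
python3 - <<'E'
from h import *
go(.4413,.179,.2)
c=manip.capture("wrist"); print(c["k1"],c["camera_matrix"][0,0],ray(c,(320,240)))
cv2.imwrite("pics/w1.png",c["frame"])
t=manip.capture("top")
for uv in ((401.5,204),(420.7,222.7),(440.5,240)): print("slot",onplane(t,uv,.022).round(4))
for n,uv in (("barL",(462,155)),("barR",(495,189)),("edgeL",(423,135)),("edgeR",(517,223))): print(n,onplane(t,uv,.26 if 'b' in n else .215).round(4))
E
```

```text
t 4.0 pos [0.4418 0.1787 0.2313] yaw 106.6 F [-0.6  0.2  0.1] w 0.998 -> shift [ 0.0004 -0.0004  0.0313] 
0.012995372566558729 359.36144492071014 (array([0.41775722, 0.25650968, 0.37404302]), array([ 0.07821857, -0.30768713, -0.94835366]))
slot [ 0.6167 -0.2103]
slot [ 0.5687 -0.2564]
slot [ 0.5244 -0.304 ]
barL [ 0.6915 -0.3078]
barR [ 0.6187 -0.3733]
edgeL [ 0.7458 -0.2363]
edgeR [ 0.5497 -0.4309]
```

View pics/w1.png

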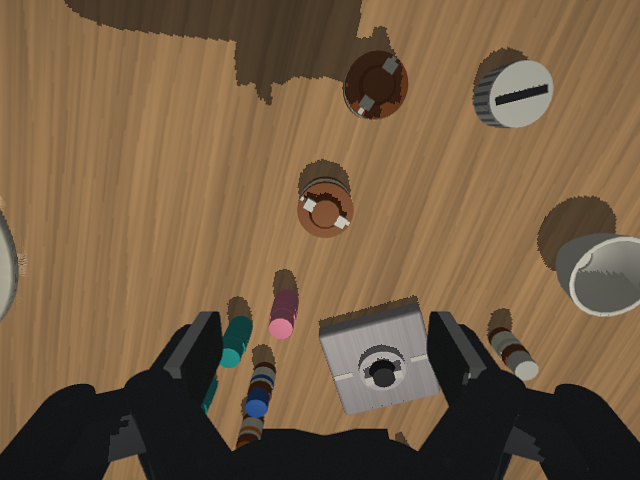

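The wrist view shows jar B at (326,212) with lugs at (309,205) and (341,222), the stand at (382,370) and the cap at (520,93). I'll cross-check these against the top view.

```bash
python3 - <<'E'
from h import *
c=manip.capture("wrist")
def L(a,b,z):
    A,B=onplane(c,a,z),onplane(c,b,z); d=B-A
    return ((A+B)/2).round(4),round(np.linalg.norm(d),4),round(np.degrees(np.arctan2(d[1],d[0])),1)
for a,uv,bb,_ in blobs(c,(0,0,140),(180,60,255),(295,190,360,235),15): print("lugB",a,uv,bb)
print("B",L((309.5,205.5),(341,222),.050))
print("A",L((366,102),(391,65),.050))
print("stand strips",L((343.5,376.5),(419,359),.022),"boss top",onplane(c,(382,372),.041).round(4))
for a,uv,bb,m in blobs(c,(0,0,0),(180,255,70),(485,75,560,115),40):
    r=cv2.minAreaRect(np.argwhere(m)[:,::-1].astype(np.float32)); print("bar",a,uv,bb,r)
print("cap",L((496,102),(548,88.5),.036))
E
```

```text
lugB 117 [341.4 222.1] [334 216  16  13]
lugB 104 [309.2 205. ] [303 199  13  13]
B (array([0.4421, 0.1774]), np.float64(0.0332), np.float64(-11.9))
A (array([0.4527, 0.2958]), np.float64(0.034), np.float64(71.9))
stand strips (array([0.5592, 0.0108]), np.float64(0.0906), np.float64(32.2)) boss top [0.5546 0.0192]
bar 430 [520.4  93.7] [495  84  52  21] ((520.8037719726562, 93.2807846069336), (8.858284950256348, 53.50053405761719), 74.74488067626953)
cap (array([0.5767, 0.3236]), np.float64(0.0442), np.float64(30.3))
```

Both views agree within about 3 mm. Next I'll descend, grip jar B and lift it.

>>> {"op": "drive_tool", "data": {
  "deltas": [
    [0,0,0.04,0,0,0],
    [0,0,0.04,0,0,0],
    [0,0,0.04,0,0,0],
    [0,0,0.04,0,0,0],
    [0,0,0.03,0,0,0],
    [0,0,0.02,0,0,0],
    [0,0,0.012,0,0,0],
    [0,0,0,0,0,0],
    [0,0,0,0,0,0],
    [0,0,0,0,0,0]
  ]
}}

```text
time_s: 5.35
position: [0.4423, 0.1789, 0.0101]
ee_rot: [[-0.287, 0.958, 0.001], [0.958, 0.287, 0.0], [0.0, 0.001, -1.0]]
wrist_force: [0.1, 0.1, 0.3]
gripper_width: 1.004
```

>>> {"op": "drive_tool", "data": {
  "deltas": [
    [0,0,0,0,0,0],
    [0,0,0,0,0,0],
    [0,0,0,0,0,0],
    [0,0,0,0,0,0],
    [0,0,0,0,0,0],
    [0,0,0,0,0,0],
    [0,0,0,0,0,0],
    [0,0,0,0,0,0],
    [0,0,0,0,0,0],
    [0,0,0,0,0,0]
  ],
  "claw": 0.03
}}

```text
time_s: 6.6
position: [0.442, 0.1787, 0.0099]
ee_rot: [[-0.287, 0.958, 0.0], [0.958, 0.287, 0.0], [0.0, 0.0, -1.0]]
wrist_force: [-3.3, -1.0, 11.2]
gripper_width: 0.617
```

>>> {"op": "drive_tool", "data": {
  "deltas": [
    [0,0,-0.02,0,0,0],
    [0,0,-0.03,0,0,0],
    [0,0,-0.03,0,0,0],
    [0,0,-0.03,0,0,0],
    [0,0,-0.02,0,0,0],
    [0,0,0,0,0,0.17],
    [0,0,0,0,0,0.17],
    [0,0,0,0,0,0.17],
    [0,0,0,0,0,0.17],
    [0,0,0,0,0,0.17]
  ]
}}

```text
time_s: 7.85
position: [0.4417, 0.1787, 0.1393]
ee_rot: [[0.535, 0.845, -0.0], [0.845, -0.535, 0.0], [-0.0, -0.0, -1.0]]
wrist_force: [-0.1, -0.3, -0.6]
gripper_width: 0.61
```

```bash
python3 - <<'E'
from h import *
go(.559,.0135,.14,106.6-59.6)
c=manip.capture("wrist"); cv2.imwrite("pics/w2.png",c["frame"])
E
```

```text
t 7.8 pos [0.4417 0.1787 0.1393] yaw 57.6 F [-0.1 -0.3 -0.6] w 0.61 -> shift [-0.0768  0.1875 -0.0008] turn z 0.186
```

View pics/w2.png

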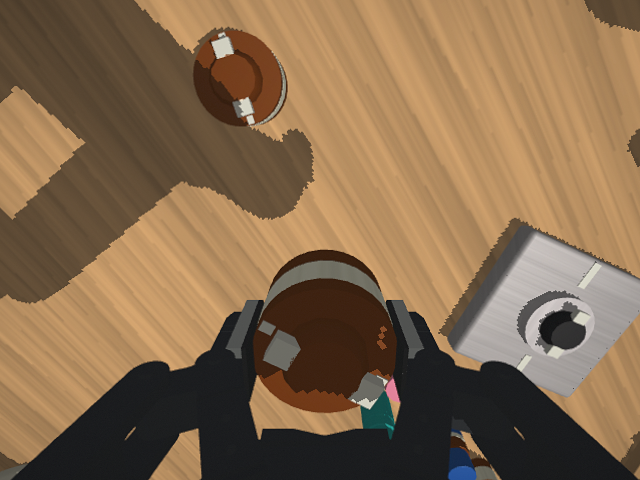

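The held jar is visible with lugs at (281,350) and (370,388). The stand is at (560,327) with strips at (590,276) and (524,363). I'll measure both.

```bash
python3 - <<'E'
from h import *
c=manip.capture("wrist")
def L(a,b,z):
    A,B=onplane(c,a,z),onplane(c,b,z); d=B-A
    return ((A+B)/2).round(4),round(np.linalg.norm(d),4),round(np.degrees(np.arctan2(d[1],d[0])),1)
print("held",L((281.5,349),(371,388),.1394+.04)) 
print("held",L((281.5,349),(371,388),.1294+.051)) 
for a,uv,bb,_ in blobs(c,(0,0,170),(180,70,255),(460,240,640,390),30): print(a,uv,bb)
print("strips",L((590,276.5),(524,363.5),.022)); print("lugs",L((581,318),(554,352),.0405))
im=c["frame"][215:415,440:640]; cv2.imwrite("pics/w2b.png",np.hstack([cv2.resize(im,(400,400)),cv2.resize(c["frame"][290:430,240:420],(400,400))]))
E
```

```text
held (array([0.443 , 0.1783]), np.float64(0.0346), np.float64(-60.4))
held (array([0.4434, 0.1789]), np.float64(0.0342), np.float64(-60.4))
9715 [540.  301.5] [460 240 180 135]
strips (array([0.5595, 0.011 ]), np.float64(0.0896), np.float64(-147.3))
lugs (array([0.5575, 0.0117]), np.float64(0.0336), np.float64(-147.8))
```

View pics/w2b.png

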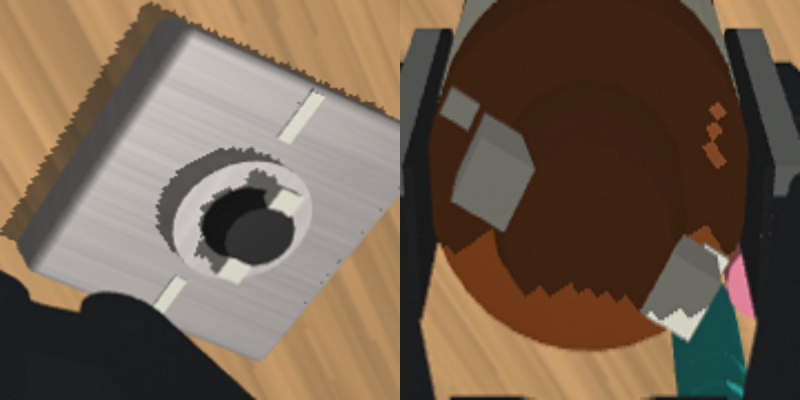

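```bash
python3 - <<'E'
from h import *
c=manip.capture("wrist"); t=manip.capture("top")
print([onplane(c,p,z).round(4) for p,z in (((582,316.5),.041),((557.5,350.5),.041),((561.5,325),.030))])
# block outline in the top view by contour at z=.022, disc via ellipse in crop coordinates
m=cv2.inRange(cv2.cvtColor(t["frame"],cv2.COLOR_BGR2HSV),np.array((0,0,90)),np.array((180,50,255))); b=np.zeros_like(m); b[190:270,270:352]=255
k=max(cv2.findContours(m&b,0,2)[0],key=cv2.contourArea); r=cv2.minAreaRect(k); print(r, onplane(t,r[0],.022).round(4))
q=np.array([onplane(t,p,.022) for p in cv2.boxPoints(r)]); print(q.round(4),q.mean(0).round(4),[round(np.degrees(np.arctan2(*(q[(i+1)%4]-q[i])[::-1])),1) for i in range(4)])
E
```

```text
[array([0.5745, 0.0236]), array([0.5481, 0.0044]), array([0.5623, 0.0145])]
((312.22943115234375, 229.5609893798828), (47.33090591430664, 47.43390655517578), 55.491477966308594) [0.5589 0.0138]
[[ 0.5763  0.0958]
 [ 0.6409 -0.0036]
 [ 0.5415 -0.0678]
 [ 0.4772  0.0312]] [0.559  0.0139] [np.float64(-57.0), np.float64(-147.1), np.float64(123.0), np.float64(33.1)]
```

>>> {"op": "drive_tool", "data": {
  "deltas": [
    [-0.0153,0.0375,0,0,0,0],
    [-0.0153,0.0375,0,0,0,0],
    [-0.0153,0.0375,0,0,0,0],
    [-0.0153,0.0375,0,0,0,0],
    [-0.0153,0.0375,0,0,0,0],
    [0,0,0,0,0,0.1],
    [0,0,0,0,0,0.1],
    [0,0,0,0,0,0],
    [0,0,0,0,0,0],
    [0,0,0,0,0,0]
  ]
}}

```text
time_s: 9.3
position: [0.5602, 0.0145, 0.1394]
ee_rot: [[0.686, 0.727, 0.0], [0.727, -0.686, 0.0], [0.0, -0.0, -1.0]]
wrist_force: [0.1, -0.6, -1.9]
gripper_width: 0.615
```

```bash
python3 - <<'E'
from h import *
go(.5592,.0139,.1)
t=manip.capture("top");c=manip.capture("wrist")
a=cv2.resize(t["frame"][190:270,270:350],(400,400)); b=cv2.resize(c["frame"][240:440,220:420],(400,400))
cv2.imwrite("pics/w3.png",np.hstack([a,b]))
E
```

```text
t 9.3 pos [0.5602 0.0145 0.1394] yaw 46.6 F [ 0.1 -0.6 -1.9] w 0.615 -> shift [-0.0012 -0.0003  0.0394]
```

View pics/w3.png

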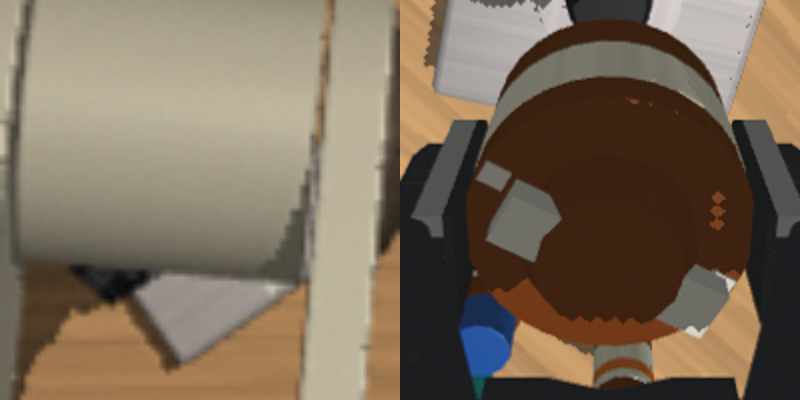

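The jar is held over the stand, its lugs in the wrist crop at about 220 and 300 rows. I'll lower it slowly while watching the force.

>>> {"op": "drive_tool", "data": {
  "deltas": [
    [-0.001,0,0.02,0,0,0],
    [0,0,0.02,0,0,0],
    [0,0,0.02,0,0,0],
    [0,0,0.019,0,0,0],
    [0,0,0.003,0,0,0],
    [0,0,0.003,0,0,0],
    [0,0,0.002,0,0,0],
    [0,0,0.002,0,0,0],
    [0,0,0.002,0,0,0],
    [0,0,0,0,0,0]
  ]
}}

```text
time_s: 10.65
position: [0.5595, 0.0137, 0.0483]
ee_rot: [[0.688, 0.726, -0.0], [0.726, -0.688, 0.0], [0.0, -0.0, -1.0]]
wrist_force: [-0.3, 0.5, -1.3]
gripper_width: 0.615
```

>>> {"op": "drive_tool", "data": {
  "deltas": [
    [0,0,0.002,0,0,0],
    [0,0,0.002,0,0,0],
    [0,0,0.001,0,0,0],
    [0,0,0.001,0,0,0],
    [0,0,0.001,0,0,0],
    [0,0,0.001,0,0,0],
    [0,0,0.0005,0,0,0],
    [0,0,0,0,0,0],
    [0,0,0,0,0,0],
    [0,0,0,0,0,0]
  ]
}}

```text
time_s: 11.9
position: [0.5596, 0.0137, 0.04]
ee_rot: [[0.688, 0.725, 0.0], [0.725, -0.688, 0.0], [0.0, -0.0, -1.0]]
wrist_force: [-2.8, -0.2, 5.4]
gripper_width: 0.617
```

The jar dropped home with about 5 N of contact. Now the clockwise turn.

>>> {"op": "drive_tool", "data": {
  "deltas": [
    [0,0,0,0,0,0.14],
    [0,0,0,0,0,0.14],
    [0,0,0,0,0,0.14],
    [0,0,0,0,0,0.14],
    [0,0,0,0,0,0.14],
    [0,0,0,0,0,0.14],
    [0,0,0,0,0,0.14],
    [0,0,0,0,0,0.14],
    [0,0,0,0,0,0.14],
    [0,0,0,0,0,0]
  ]
}}

```text
time_s: 13.15
position: [0.5596, 0.0139, 0.04]
ee_rot: [[0.9, -0.435, 0.0], [-0.435, -0.9, 0.0], [0.0, -0.0, -1.0]]
wrist_force: [-1.7, 1.6, 4.6]
gripper_width: 0.615
```

```bash
python3 -c "
from h import *
go(.5592,.0139,.04,46.6-75); print(manip.read_state()['wrist_torque'])"
```

```text
t 13.2 pos [0.5596 0.0139 0.04  ] yaw -25.8 F [-1.7  1.6  4.6] w 0.615 -> shift [-0.0004  0.0002 -0.    ] turn z 0.045
[ 0.24807885  0.29485135 -0.03494397]
```

>>> {"op": "drive_tool", "data": {
  "deltas": [
    [0,0,0,0,0,0.03],
    [0,0,0,0,0,0.03],
    [0,0,0,0,0,0.02],
    [0,0,0,0,0,0.02],
    [0,0,0,0,0,0],
    [0,0,0,0,0,0],
    [0,0,0,0,0,0],
    [0,0,0,0,0,0],
    [0,0,0,0,0,0],
    [0,0,0,0,0,0]
  ]
}}

```text
time_s: 14.4
position: [0.5592, 0.0143, 0.04]
ee_rot: [[0.854, -0.52, -0.001], [-0.52, -0.854, 0.001], [-0.001, -0.0, -1.0]]
wrist_force: [-6.5, 6.1, 8.5]
gripper_width: 0.615
```

```bash
python3 -c "
from h import *
go(.5592,.0139,.04,46.6-75); print(manip.read_state()['wrist_torque'])"
```

```text
t 14.4 pos [0.5592 0.0143 0.04  ] yaw -31.3 F [-6.5  6.1  8.5] w 0.615 -> shift [ 0.0002  0.0004 -0.    ] turn z -0.051
[0.99944804 0.96034218 1.24806522]
```

Torque of 1.25 N·m shows it's at the stop. I'll release, lift and go to jar A.

>>> {"op": "drive_tool", "data": {
  "deltas": [
    [0,0,0,0,0,0],
    [0,0,0,0,0,0],
    [0,0,0,0,0,0],
    [0,0,0,0,0,0],
    [0,0,-0.01,0,0,0],
    [0,0,-0.03,0,0,0],
    [0,0,-0.03,0,0,0],
    [0,0,-0.03,0,0,0],
    [0,0,-0.03,0,0,0],
    [0,0,-0.03,0,0,0]
  ],
  "claw": 0.0854
}}

```text
time_s: 15.65
position: [0.5595, 0.0137, 0.2016]
ee_rot: [[0.853, -0.521, 0.001], [-0.521, -0.853, 0.0], [0.001, -0.0, -1.0]]
wrist_force: [0.3, -0.0, 0.8]
gripper_width: 0.997
```

>>> {"op": "drive_tool", "data": {
  "deltas": [
    [-0.0297,-0.0231,0,0,0,0],
    [-0.0297,-0.0231,0,0,0,0],
    [-0.0297,-0.0231,0,0,0,0],
    [-0.0297,-0.0231,0,0,0,0],
    [-0.0297,-0.0231,0,0,0,0],
    [-0.0297,-0.0231,0,0,0,0],
    [-0.0297,-0.0231,0,0,0,0],
    [-0.0297,-0.0231,0,0,0,0],
    [0,0,0,0,0,0],
    [0,0,0,0,0,0]
  ]
}}

```text
time_s: 16.9
position: [0.4532, 0.295, 0.2003]
ee_rot: [[0.854, -0.521, 0.0], [-0.521, -0.854, 0.0], [0.0, -0.0, -1.0]]
wrist_force: [0.2, -0.7, -0.1]
gripper_width: 1.003
```

>>> {"op": "drive_tool", "data": {
  "deltas": [
    [0,0,0,0,0,-0.15],
    [0,0,0,0,0,-0.15],
    [0,0,0,0,0,-0.15],
    [0,0,0,0,0,-0.15],
    [0,0,0,0,0,-0.15],
    [0,0,0,0,0,-0.15],
    [0,0,0,0,0,-0.15],
    [0,0,0,0,0,0],
    [0,0,0,0,0,0],
    [0,0,0,0,0,0]
  ]
}}

```text
time_s: 18.15
position: [0.4532, 0.2951, 0.1999]
ee_rot: [[0.878, 0.479, 0.0], [0.479, -0.878, 0.0], [0.0, -0.0, -1.0]]
wrist_force: [-0.8, -0.1, -0.6]
gripper_width: 1.006
```

```bash
python3 - <<'E'
from h import *
go(.4522,.2956,.01)
c=manip.capture("wrist");t=manip.capture("top")
b=cv2.resize(c["frame"],(600,450)); a=cv2.resize(t["frame"][180:320,165:305],(450,450)); 
a=cv2.resize(t["frame"][190:270,270:350],(200,200))
b[:200,400:]=a
cv2.imwrite("pics/w4.png",b)
print(*[topix(c,(.452,.2958,z)).round(0) for z in (.05,)])
x=[]
for a_,uv,bb,_ in blobs(c,(0,0,120),(180,70,255),(200,150,460,330),20): print(a_,uv,bb,onplane(c,uv,.050).round(4))
for a,uv,bb,_ in blobs(t,(0,90,0),(12,255,140),(160,240,290,310),40): print("jar",a,uv,bb,onplane(t,uv,.04).round(4))
for a,uv,bb,_ in blobs(t,(0,0,170),(180,60,255),(160,200,330,300),4): print("white",a,uv,bb,onplane(t,uv,.05).round(4))
E
```

```text
t 18.1 pos [0.4532 0.2951 0.1999] yaw 28.6 F [-0.8 -0.1 -0.6] w 1.006 -> shift [-0.0006 -0.0009  0.1899] 
[322. 222.]
131 [336.9 236.2] [329 229  16  15] [0.4472 0.2786]
115 [308.7 209. ] [303 202  14  15] [0.4567 0.3109]
jar 244 [200.1 277.5] [189 267  22  20] [0.4467 0.2933]
white 329 [165.7 285.9] [160 262  18  38] [0.4283 0.3768]
white 245 [186.8 226.3] [177 216  20  21] [0.5737 0.322 ]
white 21 [322.2 244.3] [320 241   6   8] [ 0.5205 -0.0104]
white 20 [301.6 214.5] [299 211   6   8] [0.5948 0.0381]
white 13 [307.4 222.4] [306 221   4   4] [0.5751 0.0244]
white 13 [315.7 234.5] [313 233   5   5] [0.5449 0.0049]
white 7 [204.3 277.1] [203 276   3   3] [0.4477 0.2806]
```

View pics/w4.png

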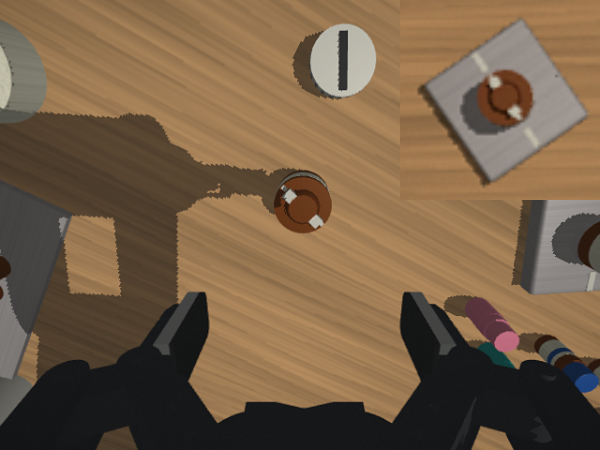

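Jar 1 on the stand is aligned with the strips (lugs at 33°). Jar A's wrist measurement is (0.452, 0.295) at 73.6°. I'll grip it.

>>> {"op": "drive_tool", "data": {
  "deltas": [
    [-0.001,-0.0005,0.04,0,0,0],
    [0,0,0.04,0,0,0],
    [0,0,0.04,0,0,0],
    [0,0,0.03,0,0,0],
    [0,0,0.02,0,0,0],
    [0,0,0.012,0,0,0],
    [0,0,0.008,0,0,0],
    [0,0,0,0,0,0],
    [0,0,0,0,0,0],
    [0,0,0,0,0,0]
  ]
}}

```text
time_s: 19.5
position: [0.4522, 0.2954, 0.0104]
ee_rot: [[0.877, 0.481, 0.001], [0.481, -0.877, 0.001], [0.001, -0.0, -1.0]]
wrist_force: [0.0, -0.1, -0.2]
gripper_width: 1.001
```

>>> {"op": "drive_tool", "data": {
  "deltas": [
    [0,0,0,0,0,0],
    [0,0,0,0,0,0],
    [0,0,0,0,0,0],
    [0,0,0,0,0,0],
    [0,0,0,0,0,0],
    [0,0,0,0,0,0],
    [0,0,0,0,0,0],
    [0,0,0,0,0,0],
    [0,0,0,0,0,0],
    [0,0,0,0,0,0]
  ],
  "claw": 0.03
}}

```text
time_s: 20.75
position: [0.4521, 0.2953, 0.0104]
ee_rot: [[0.877, 0.481, 0.0], [0.481, -0.877, 0.0], [0.001, 0.0, -1.0]]
wrist_force: [-2.5, -1.2, 8.1]
gripper_width: 0.612
```

>>> {"op": "drive_tool", "data": {
  "deltas": [
    [0,0,-0.02,0,0,0],
    [0,0,-0.03,0,0,0],
    [0,0,-0.03,0,0,0],
    [0,0,-0.03,0,0,0],
    [0,0,-0.03,0,0,0],
    [0,0,0,0,0,-0.15],
    [0,0,0,0,0,-0.15],
    [0,0,0,0,0,-0.15],
    [0,0,0,0,0,-0.15],
    [0,0,0,0,0,0]
  ]
}}

```text
time_s: 22.0
position: [0.4519, 0.2952, 0.1498]
ee_rot: [[0.453, 0.892, -0.0], [0.892, -0.453, 0.0], [-0.0, -0.0, -1.0]]
wrist_force: [0.1, 0.2, -1.4]
gripper_width: 0.615
```

```bash
python3 - <<'E'
from h import *
go(.5593,.0138,.145)
c=manip.capture("wrist")
for a,uv,bb,m in blobs(c,(0,0,70),(180,60,255),(255,300,395,420),60):
    print(a,uv,bb,onplane(c,uv,.18+.0045).round(4))
cv2.imwrite("pics/w5.png",cv2.resize(c["frame"][280:430,230:410],None,fx=2.5,fy=2.5))
E
```

```text
t 22.0 pos [0.4519 0.2952 0.1498] yaw 63.1 F [ 0.1  0.2 -1.4] w 0.615 -> shift [-0.2023  0.2231  0.0047] 
950 [289.1 337.6] [270 317  40  42] [0.4452 0.3088]
679 [360.1 397. ] [340 379  37  35] [0.4564 0.2745]
157 [276.8 311.9] [269 304  17  17] [0.4463 0.3196]
```

The held jar measures 108° as needed. I'll carry it over the stack.

>>> {"op": "drive_tool", "data": {
  "deltas": [
    [-0.0289,0.0319,0,0,0,0],
    [-0.0289,0.0319,0,0,0,0],
    [-0.0289,0.0319,0,0,0,0],
    [-0.0289,0.0319,0,0,0,0],
    [-0.0289,0.0319,0,0,0,0],
    [-0.0289,0.0319,0,0,0,0],
    [-0.0289,0.0317,0,0,0,0],
    [0,0,0,0,0,0],
    [0,0,0,0,0,0],
    [0,0,0,0,0,0]
  ]
}}

```text
time_s: 23.3
position: [0.5593, 0.0148, 0.1499]
ee_rot: [[0.452, 0.892, -0.0], [0.892, -0.452, 0.0], [0.0, -0.0, -1.0]]
wrist_force: [0.2, -0.0, -1.3]
gripper_width: 0.61
```

```bash
python3 -c "
from h import *
go(.5594,.0138,.1)"
```

```text
t 23.3 pos [0.5593 0.0148 0.1499] yaw 63.1 F [ 0.2 -0.  -1.3] w 0.61 -> shift [-0.0008  0.0005  0.0499]
```

>>> {"op": "drive_tool", "data": {
  "deltas": [
    [-0.0008,0.0005,0.02,0,0,0],
    [0,0,0.02,0,0,0],
    [0,0,0.012,0,0,0],
    [0,0,0.002,0,0,0],
    [0,0,0.002,0,0,0],
    [0,0,0.002,0,0,0],
    [0,0,0.002,0,0,0],
    [0,0,0.002,0,0,0],
    [0,0,0,0,0,0],
    [0,0,0,0,0,0]
  ]
}}

```text
time_s: 24.55
position: [0.5597, 0.013, 0.0879]
ee_rot: [[0.452, 0.892, 0.0], [0.892, -0.452, 0.0], [0.0, -0.0, -1.0]]
wrist_force: [0.2, -0.4, -1.3]
gripper_width: 0.611
```

>>> {"op": "drive_tool", "data": {
  "deltas": [
    [0,0,0.001,0,0,0],
    [0,0,0.001,0,0,0],
    [0,0,0.001,0,0,0],
    [0,0,0,0,0,0],
    [0,0,0,0,0,0],
    [0,0,0,0,0,0],
    [0,0,0,0,0,0],
    [0,0,0,0,0,0],
    [0,0,0,0,0,0],
    [0,0,0,0,0,0]
  ]
}}

```text
time_s: 25.8
position: [0.5596, 0.013, 0.0848]
ee_rot: [[0.452, 0.892, -0.0], [0.892, -0.452, 0.0], [0.0, -0.0, -1.0]]
wrist_force: [0.1, 0.6, -0.6]
gripper_width: 0.613
```

Going in freely; now down to home, then the turn.

>>> {"op": "drive_tool", "data": {
  "deltas": [
    [0,0,0.001,0,0,0],
    [0,0,0.001,0,0,0],
    [0,0,0.001,0,0,0],
    [0,0,0.001,0,0,0],
    [0,0,0.0006,0,0,0],
    [0,0,0,0,0,0],
    [0,0,0,0,0,0],
    [0,0,0,0,0,0],
    [0,0,0,0,0,0],
    [0,0,0,0,0,0]
  ]
}}

```text
time_s: 27.05
position: [0.5597, 0.013, 0.0804]
ee_rot: [[0.452, 0.892, 0.0], [0.892, -0.452, 0.0], [0.0, 0.0, -1.0]]
wrist_force: [-2.7, 0.9, 4.8]
gripper_width: 0.616
```

>>> {"op": "drive_tool", "data": {
  "deltas": [
    [0,0,0,0,0,0.14],
    [0,0,0,0,0,0.14],
    [0,0,0,0,0,0.14],
    [0,0,0,0,0,0.14],
    [0,0,0,0,0,0.14],
    [0,0,0,0,0,0.14],
    [0,0,0,0,0,0.14],
    [0,0,0,0,0,0.14],
    [0,0,0,0,0,0.14],
    [0,0,0,0,0,0]
  ]
}}

```text
time_s: 28.3
position: [0.5595, 0.0133, 0.0805]
ee_rot: [[0.987, -0.16, -0.0], [-0.16, -0.987, 0.001], [-0.0, -0.001, -1.0]]
wrist_force: [-4.7, 3.7, 7.2]
gripper_width: 0.617
```

>>> {"op": "drive_tool", "data": {
  "deltas": [
    [0,0,0,0,0,0.03],
    [0,0,0,0,0,0.03],
    [0,0,0,0,0,0.02],
    [0,0,0,0,0,0.02],
    [0,0,0,0,0,0],
    [0,0,0,0,0,0],
    [0,0,0,0,0,0],
    [0,0,0,0,0,0],
    [0,0,0,0,0,0],
    [0,0,0,0,0,0]
  ]
}}

```text
time_s: 29.55
position: [0.5592, 0.0138, 0.0805]
ee_rot: [[0.967, -0.255, -0.001], [-0.255, -0.967, 0.001], [-0.001, -0.001, -1.0]]
wrist_force: [-7.8, 6.8, 10.1]
gripper_width: 0.618
```

```bash
python3 -c "
from h import *
go(.5594,.0138,.08); print(manip.read_state()['wrist_torque'])"
```

```text
t 29.6 pos [0.5592 0.0138 0.0805] yaw -14.7 F [-7.8  6.8 10.1] w 0.618 -> shift [ 0.0002 -0.      0.0005] 
[1.42774301 1.26532269 0.58577109]
```

>>> {"op": "drive_tool", "data": {
  "deltas": [
    [0,0,0,0,0,0.02],
    [0,0,0,0,0,0.02],
    [0,0,0,0,0,0.02],
    [0,0,0,0,0,0],
    [0,0,0,0,0,0],
    [0,0,0,0,0,0],
    [0,0,0,0,0,0],
    [0,0,0,0,0,0],
    [0,0,0,0,0,0],
    [0,0,0,0,0,0]
  ]
}}

```text
time_s: 30.8
position: [0.5592, 0.0139, 0.0806]
ee_rot: [[0.95, -0.312, -0.001], [-0.312, -0.95, 0.001], [-0.001, -0.001, -1.0]]
wrist_force: [-7.7, 7.7, 10.5]
gripper_width: 0.613
```

```bash
python3 -c "
from h import *
go(.5594,.0138,.08); print(manip.read_state()['wrist_torque'])"
```

```text
t 30.8 pos [0.5592 0.0139 0.0806] yaw -18.2 F [-7.7  7.7 10.5] w 0.613 -> shift [0.0002 0.0001 0.0006] 
[1.53696404 1.27744893 1.17923196]
```

Torque of 1.2 N·m shows the stop. Release, lift and go to the cap.

>>> {"op": "drive_tool", "data": {
  "deltas": [
    [0,0,0,0,0,0],
    [0,0,0,0,0,0],
    [0,0,0,0,0,0],
    [0,0,0,0,0,0],
    [0,0,-0.01,0,0,0],
    [0,0,-0.02,0,0,0],
    [0,0,-0.03,0,0,0],
    [0,0,-0.03,0,0,0],
    [0,0,-0.03,0,0,0],
    [0,0,-0.01,0,0,0]
  ],
  "claw": 0.0854
}}

```text
time_s: 32.05
position: [0.5602, 0.0129, 0.2125]
ee_rot: [[0.95, -0.313, 0.003], [-0.313, -0.95, -0.0], [0.003, -0.001, -1.0]]
wrist_force: [-0.5, 0.2, -0.2]
gripper_width: 1.002
```

>>> {"op": "drive_tool", "data": {
  "deltas": [
    [-0.0102,-0.0375,0,0,0,0],
    [-0.0102,-0.0375,0,0,0,0],
    [-0.0102,-0.0375,0,0,0,0],
    [-0.0102,-0.0375,0,0,0,0],
    [-0.0102,-0.0375,0,0,0,0],
    [-0.0102,-0.0375,0,0,0,0],
    [-0.0102,-0.0375,0,0,0,0],
    [-0.0102,-0.0375,0,0,0,0],
    [0,0,0,0,0,0],
    [0,0,0,0,0,0]
  ]
}}

```text
time_s: 33.3
position: [0.5758, 0.3231, 0.2097]
ee_rot: [[0.95, -0.313, -0.001], [-0.313, -0.95, -0.0], [-0.001, 0.001, -1.0]]
wrist_force: [0.5, 0.2, -0.4]
gripper_width: 1.001
```

```bash
python3 - <<'E'
from h import *
go(.575,.3245,.01)
c=manip.capture("wrist");t=manip.capture("top")
b=cv2.resize(c["frame"],(600,450)); b[:200,400:]=cv2.resize(t["frame"][190:270,270:350],(200,200)); cv2.imwrite("pics/w6.png",b)
u=topix(c,(.575,.3245,.036)); box=np.r_[u-50,u+50].astype(int); print(u)
for a,uv,bb,m in blobs(c,(0,0,0),(180,255,70),box,40)[:2]:
    r=cv2.minAreaRect(np.argwhere(m)[:,::-1].astype(np.float32)); p=cv2.boxPoints(r); q=np.array([onplane(c,x,.036) for x in p]); print("bar",a,uv,onplane(c,uv,.036).round(4),[(round(np.linalg.norm(d),4),round(np.degrees(np.arctan2(d[1],d[0])),1)) for d in (q[1]-q[0],q[2]-q[1])])
for a,uv,bb,_ in blobs(t,(0,0,150),(180,60,255),(298,205,330,250),4): print("white",a,uv,bb,onplane(t,uv,.12).round(4))
E
```

```text
t 33.3 pos [0.5758 0.3231 0.2097] yaw -18.2 F [ 0.5  0.2 -0.4] w 1.001 -> shift [-0.0011 -0.0012  0.1997] 
[321.40560188 216.62736842]
bar 347 [321.2 216.6] [0.5751 0.3247] [(np.float64(0.0071), np.float64(-58.6)), (np.float64(0.0433), np.float64(-149.3))]
white 437 [321.6 232.1] [298 207  32  43] [ 0.5466 -0.0105]
white 108 [306.7 212.2] [298 205  21  19] [0.5938 0.023 ]
white 18 [315.4 233.6] [313 231   5   6] [0.5435 0.004 ]
```

View pics/w6.png

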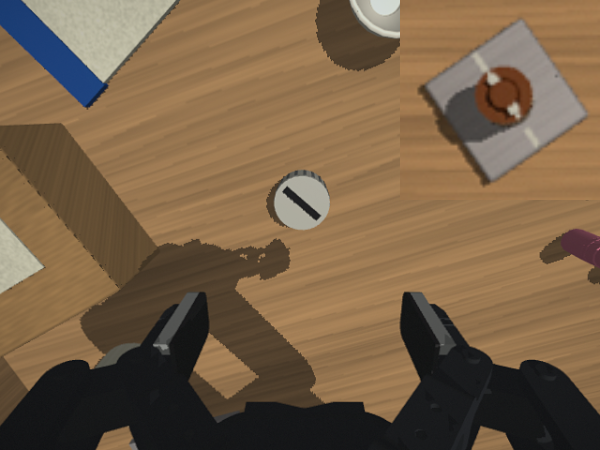

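Jar 2's lugs lie along the stand strips. The cap is at (0.575, 0.3247), bar at 31°. I'll pick it.

>>> {"op": "drive_tool", "data": {
  "deltas": [
    [-0.001,-0.001,0.04,0,0,0],
    [0,0,0.04,0,0,0],
    [0,0,0.04,0,0,0],
    [0,0,0.03,0,0,0],
    [0,0,0.025,0,0,0],
    [0,0,0.015,0,0,0],
    [0,0,0.01,0,0,0],
    [0,0,0,0,0,0],
    [0,0,0,0,0,0],
    [0,0,0,0,0,0]
  ]
}}

```text
time_s: 34.65
position: [0.5757, 0.3249, 0.011]
ee_rot: [[0.95, -0.313, 0.001], [-0.313, -0.95, 0.001], [0.001, -0.001, -1.0]]
wrist_force: [-0.3, -0.5, -0.4]
gripper_width: 1.002
```

>>> {"op": "drive_tool", "data": {
  "deltas": [
    [0,0,0,0,0,0],
    [0,0,0,0,0,0],
    [0,0,0,0,0,0],
    [0,0,0,0,0,0],
    [0,0,0,0,0,0],
    [0,0,0,0,0,0],
    [0,0,0,0,0,0],
    [0,0,-0.02,0,0,0],
    [0,0,-0.03,0,0,0],
    [0,0,-0.04,0,0,0]
  ],
  "claw": 0.03
}}

```text
time_s: 35.9
position: [0.5751, 0.3246, 0.1018]
ee_rot: [[0.95, -0.313, -0.001], [-0.313, -0.95, -0.0], [-0.001, 0.0, -1.0]]
wrist_force: [0.5, 0.5, 0.2]
gripper_width: 0.611
```

>>> {"op": "drive_tool", "data": {
  "deltas": [
    [0,0,-0.04,0,0,-0.15],
    [0,0,-0.04,0,0,-0.15],
    [0,0,0,0,0,-0.15],
    [0,0,0,0,0,-0.15],
    [0,0,0,0,0,-0.15],
    [0,0,0,0,0,-0.15],
    [0,0,0,0,0,-0.15],
    [0,0,0,0,0,-0.15],
    [0,0,0,0,0,-0.15],
    [0,0,0,0,0,0]
  ]
}}

```text
time_s: 37.15
position: [0.5753, 0.3247, 0.1814]
ee_rot: [[0.514, 0.858, 0.001], [0.858, -0.514, 0.0], [0.001, 0.0, -1.0]]
wrist_force: [-0.4, 0.1, -0.5]
gripper_width: 0.614
```

```bash
python3 - <<'E'
from h import *
go(.5595,.0136,.18)
z=manip.read_state()["position"][2]-.0097+.036
c=manip.capture("wrist")
for a,uv,bb,m in blobs(c,(0,0,0),(180,255,50),(270,310,375,415),60)[:3]:
    r=cv2.minAreaRect(np.argwhere(m)[:,::-1].astype(np.float32)); p=cv2.boxPoints(r); q=np.array([onplane(c,x,z) for x in p]); print("bar",a,uv,bb,onplane(c,uv,z).round(4),[(round(np.linalg.norm(d),4),round(np.degrees(np.arctan2(d[1],d[0])),1)) for d in (q[1]-q[0],q[2]-q[1])])
cv2.imwrite("pics/w7.png",c["frame"][200:,150:490])
E
```

```text
t 37.1 pos [0.5753 0.3247 0.1814] yaw 59.1 F [-0.4  0.1 -0.5] w 0.614 -> shift [-0.275   0.1463  0.0012] 
bar 1915 [322.6 346.9] [275 310  98  76] [0.5747 0.3244] [(np.float64(0.0074), np.float64(23.5)), (np.float64(0.0444), np.float64(-72.4))]
```

The bar is at 107.6°. I'll carry it over.

>>> {"op": "drive_tool", "data": {
  "deltas": [
    [-0.0344,0.0183,0,0,0,0],
    [-0.0344,0.0183,0,0,0,0],
    [-0.0344,0.0183,0,0,0,0],
    [-0.0344,0.0183,0,0,0,0],
    [-0.0344,0.0183,0,0,0,0],
    [-0.0344,0.0183,0,0,0,0],
    [-0.0344,0.0183,0,0,0,0],
    [-0.0344,0.0183,0,0,0,0],
    [0,0,0,0,0,0],
    [0,0,0,0,0,0]
  ]
}}

```text
time_s: 38.45
position: [0.5598, 0.0137, 0.1806]
ee_rot: [[0.515, 0.857, 0.0], [0.857, -0.515, 0.0], [0.0, 0.0, -1.0]]
wrist_force: [-0.3, 0.9, -1.1]
gripper_width: 0.613
```

```bash
python3 -c "
from h import *
go(.5595,.0136,.13)"
```

```text
t 38.5 pos [0.5598 0.0137 0.1806] yaw 59.0 F [-0.3  0.9 -1.1] w 0.613 -> shift [-0.0002 -0.0002  0.0506]
```

>>> {"op": "drive_tool", "data": {
  "deltas": [
    [0,0,0.02,0,0,0],
    [0,0,0.02,0,0,0],
    [0,0,0.004,0,0,0],
    [0,0,0.002,0,0,0],
    [0,0,0.002,0,0,0],
    [0,0,0.002,0,0,0],
    [0,0,0.002,0,0,0],
    [0,0,0.001,0,0,0],
    [0,0,0,0,0,0],
    [0,0,0,0,0,0]
  ]
}}

```text
time_s: 39.7
position: [0.5598, 0.0134, 0.1273]
ee_rot: [[0.513, 0.858, 0.0], [0.858, -0.513, 0.0], [0.0, -0.0, -1.0]]
wrist_force: [0.3, 0.4, -1.3]
gripper_width: 0.61
```

>>> {"op": "drive_tool", "data": {
  "deltas": [
    [0,0,0.001,0,0,0],
    [0,0,0.001,0,0,0],
    [0,0,0.001,0,0,0],
    [0,0,0.001,0,0,0],
    [0,0,0.001,0,0,0],
    [0,0,0.001,0,0,0],
    [0,0,0,0,0,0],
    [0,0,0,0,0,0],
    [0,0,0,0,0,0],
    [0,0,0,0,0,0]
  ]
}}

```text
time_s: 40.95
position: [0.5598, 0.0134, 0.1213]
ee_rot: [[0.513, 0.858, 0.0], [0.858, -0.513, 0.0], [0.0, 0.0, -1.0]]
wrist_force: [0.2, 0.5, -1.2]
gripper_width: 0.613
```

>>> {"op": "drive_tool", "data": {
  "deltas": [
    [0,0,0.0007,0,0,0],
    [0,0,0.0007,0,0,0],
    [0,0,0,0,0,0],
    [0,0,0,0,0,0],
    [0,0,0,0,0,0],
    [0,0,0,0,0,0],
    [0,0,0,0,0,0],
    [0,0,0,0,0,0],
    [0,0,0,0,0,0],
    [0,0,0,0,0,0]
  ]
}}

```text
time_s: 42.2
position: [0.5599, 0.0134, 0.1208]
ee_rot: [[0.513, 0.858, 0.001], [0.858, -0.513, 0.0], [0.001, 0.001, -1.0]]
wrist_force: [-3.7, 0.9, 12.3]
gripper_width: 0.613
```

Seated with 12 N of contact. I'll turn it clockwise.

>>> {"op": "drive_tool", "data": {
  "deltas": [
    [0,0,0,0,0,0.14],
    [0,0,0,0,0,0.14],
    [0,0,0,0,0,0.14],
    [0,0,0,0,0,0.14],
    [0,0,0,0,0,0.14],
    [0,0,0,0,0,0.14],
    [0,0,0,0,0,0.14],
    [0,0,0,0,0,0.14],
    [0,0,0,0,0,0.14],
    [0,0,0,0,0,0]
  ]
}}

```text
time_s: 43.45
position: [0.5603, 0.0134, 0.1209]
ee_rot: [[0.974, -0.229, 0.002], [-0.229, -0.974, 0.0], [0.002, -0.0, -1.0]]
wrist_force: [-1.4, 0.7, 10.1]
gripper_width: 0.614
```

>>> {"op": "drive_tool", "data": {
  "deltas": [
    [0,0,0,0,0,0.03],
    [0,0,0,0,0,0.03],
    [0,0,0,0,0,0.03],
    [0,0,0,0,0,0.03],
    [0,0,0,0,0,0.02],
    [0,0,0,0,0,0],
    [0,0,0,0,0,0],
    [0,0,0,0,0,0],
    [0,0,0,0,0,0],
    [0,0,0,0,0,0]
  ]
}}

```text
time_s: 44.7
position: [0.5601, 0.0137, 0.1209]
ee_rot: [[0.933, -0.359, 0.001], [-0.359, -0.933, 0.0], [0.001, -0.001, -1.0]]
wrist_force: [-3.6, 2.7, 11.1]
gripper_width: 0.607
```

```bash
python3 -c "
from h import *
go(.5595,.0136,.12); print(manip.read_state()['wrist_torque'])"
```

```text
t 44.7 pos [0.5601 0.0137 0.1209] yaw -21.1 F [-3.6  2.7 11.1] w 0.607 -> shift [-0.0005  0.0003  0.0009] 
[0.4711946  0.5893541  0.72655652]
```

>>> {"op": "drive_tool", "data": {
  "deltas": [
    [0,0,0,0,0,0.03],
    [0,0,0,0,0,0.03],
    [0,0,0,0,0,0],
    [0,0,0,0,0,0],
    [0,0,0,0,0,0],
    [0,0,0,0,0,0],
    [0,0,0,0,0,0],
    [0,0,0,0,0,0],
    [0,0,0,0,0,0],
    [0,0,0,0,0,0]
  ]
}}

```text
time_s: 45.95
position: [0.5601, 0.0137, 0.1209]
ee_rot: [[0.91, -0.414, 0.001], [-0.414, -0.91, 0.0], [0.001, -0.001, -1.0]]
wrist_force: [-3.7, 2.6, 11.5]
gripper_width: 0.612
```

```bash
python3 - <<'E'
from h import *
go(.5595,.0136,.12); print(manip.read_state()['wrist_torque'])
z=.110+.036
c=manip.capture("wrist")
for a,uv,bb,m in blobs(c,(0,0,0),(180,255,50),(270,300,375,415),60)[:3]:
    r=cv2.minAreaRect(np.argwhere(m)[:,::-1].astype(np.float32)); p=cv2.boxPoints(r); q=np.array([onplane(c,x,z) for x in p]); print("bar",a,uv,bb,onplane(c,uv,z).round(4),[(round(np.linalg.norm(d),4),round(np.degrees(np.arctan2(d[1],d[0])),1)) for d in (q[1]-q[0],q[2]-q[1])])
E
```

```text
t 46.0 pos [0.5601 0.0137 0.1209] yaw -24.5 F [-3.7  2.6 11.5] w 0.612 -> shift [-0.0005  0.0003  0.0009] 
[0.45752637 0.56123451 1.16001382]
bar 1923 [323.1 347.3] [274 309  99  78] [0.5596 0.0128] [(np.float64(0.0073), np.float64(-59.6)), (np.float64(0.0449), np.float64(-155.4))]
```

The bar appears to turn with the gripper past 33°. I'll release and look.

>>> {"op": "drive_tool", "data": {
  "deltas": [
    [0,0,0,0,0,0],
    [0,0,0,0,0,0],
    [0,0,0,0,0,0],
    [0,0,0,0,0,0],
    [0,0,-0.01,0,0,0],
    [0,0,-0.02,0,0,0],
    [0,0,-0.03,0,0,0],
    [0,0,-0.03,0,0,0],
    [0,0,-0.03,0,0,0],
    [0,0,-0.01,0,0,0]
  ],
  "claw": 0.0854
}}

```text
time_s: 47.25
position: [0.5602, 0.0133, 0.2521]
ee_rot: [[0.91, -0.415, 0.003], [-0.415, -0.91, -0.0], [0.003, -0.001, -1.0]]
wrist_force: [-0.3, 0.1, 0.5]
gripper_width: 0.998
```

>>> {"op": "drive_tool", "data": {
  "deltas": [
    [-0.04,0,0,0,0,0],
    [-0.04,0,0,0,0,0],
    [-0.04,0,0,0,0,0],
    [-0.03,0,0,0,0,0],
    [0,0,0,0,0,0],
    [0,0,0,0,0,0],
    [0,0,0,0,0,0],
    [0,0,0,0,0,0],
    [0,0,0,0,0,0],
    [0,0,0,0,0,0]
  ]
}}

```text
time_s: 48.5
position: [0.4234, 0.0756, 0.2498]
ee_rot: [[0.91, -0.415, -0.0], [-0.415, -0.91, 0.0], [-0.0, -0.0, -1.0]]
wrist_force: [-0.3, 0.1, 0.3]
gripper_width: 0.996
```

```bash
python3 - <<'E'
from h import *
go(.5595,.0136,.12)
z=.110+.036
c=manip.capture("wrist"); t=manip.capture("top")
u=topix(c,(.5593,.0138,z)); print(u,topix(t,(.5593,.0138,z)))
for k,cc in (("w",c),("t",t)):
    u=topix(cc,(.5593,.0138,z)); h=35 if k=="w" else 11; box=np.r_[u-h,u+h].astype(int)
    for a,uv,bb,m in blobs(cc,(0,0,0),(180,255,70),box,15)[:3]:
        r=cv2.minAreaRect(np.argwhere(m)[:,::-1].astype(np.float32)); p=cv2.boxPoints(r); q=np.array([onplane(cc,x,z) for x in p]); print(k,"bar",a,uv,bb,onplane(cc,uv,z).round(4),[(round(np.linalg.norm(d),4),round(np.degrees(np.arctan2(d[1],d[0])),1)) for d in (q[1]-q[0],q[2]-q[1])])
b=cv2.resize(c["frame"],(600,450)); b[:200,400:]=cv2.resize(t["frame"][190:270,270:350],(200,200)); cv2.imwrite("pics/w8.png",b)
E
```

```text
t 48.5 pos [0.4234 0.0756 0.2498] yaw -24.5 F [-0.3  0.1  0.3] w 0.996 -> shift [ 1.496e-01 -1.000e-04  1.297e-01] 
[321.42453491  -1.17908349] [310.65476433 226.18379947]
t bar 35 [310.3 226. ] [305 219  12  16] [0.5597 0.0146] [(np.float64(0.005), np.float64(-54.6)), (np.float64(0.0397), np.float64(-144.7))]
```

View pics/w8.png

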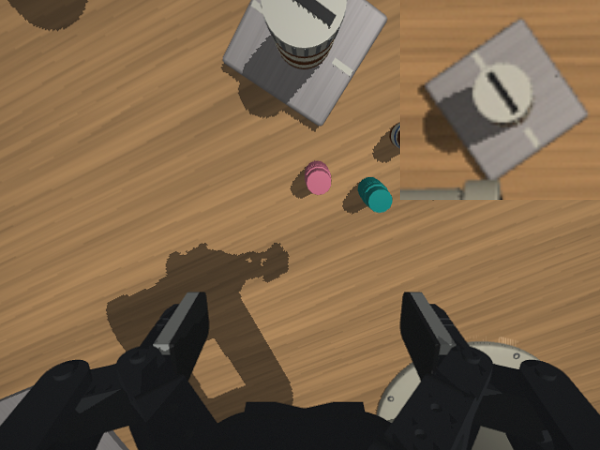

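The top inset shows the cap bar at about 35°, parallel to the strips, so the stack is locked; the jar was only sprung while held. Bottles are next.

```bash
python3 - <<'E'
from h import *
c=manip.capture("wrist"); t=manip.capture("top")
for k,cc,box in (("t",t,(280,250,440,330)),("w",c,(300,60,640,400))):
  for n,lo,hi in (("orange",(3,190,150),(13,255,255)),("blue",(105,120,60),(125,255,255)),("green",(55,120,50),(78,255,255))):
    for a,uv,bb,_ in blobs(cc,lo,hi,box,25)[:2]: print(k,n,a,uv,bb,onplane(cc,uv,.060).round(4))
f=t["frame"]
print(f[279,371],f[297,403],topix(t,(.4306,-.0472,.06)))
E
```

```text
t orange 78 [371.2 278.5] [367 274  10  10] [ 0.4346 -0.1265]
t blue 78 [338.5 280.8] [334 276  10  10] [ 0.431  -0.0475]
t green 75 [403.4 297.1] [399 293  10   9] [ 0.3879 -0.2026]
w orange 652 [533.7 103.1] [520  89  29  30] [ 0.4347 -0.129 ]
w blue 651 [445.  146.5] [429 133  31  28] [ 0.432  -0.0486]
w green 836 [624.6 116.5] [607 101  33  30] [ 0.3911 -0.1972]
w green 92 [592.9 117. ] [589 103  14  29] [ 0.4021 -0.1725]
[ 50 115 216] [ 80 147  64] [338.36937702 280.9819482 ]
```

>>> {"op": "drive_tool", "data": {
  "deltas": [
    [0.0146,0.0273,0,0,0,0],
    [0.0146,0.0273,0,0,0,0],
    [0.0146,0.0273,0,0,0,0],
    [0.0146,0.0273,0,0,0,0],
    [0,0,0.04,0,0,0],
    [0,0,0.04,0,0,0],
    [0,0,0.03,0,0,0],
    [0,0,0,0,0,0],
    [0,0,0,0,0,0],
    [0,0,0,0,0,0]
  ],
  "claw": 0.055
}}

```text
time_s: 49.95
position: [0.4317, -0.0481, 0.1412]
ee_rot: [[0.91, -0.415, 0.002], [-0.415, -0.91, -0.0], [0.002, -0.0, -1.0]]
wrist_force: [0.3, -0.3, 0.8]
gripper_width: 0.645
```

```bash
python3 - <<'E'
from h import *
c=manip.capture("wrist")
for n,lo,hi in (("blue",(105,120,60),(125,255,255)),):
    for a,uv,bb,_ in blobs(c,lo,hi,None,60)[:2]: print(n,a,uv,bb,onplane(c,uv,.060).round(4))
go(.431,-.048,.02)
E
```

```text
blue 1202 [324.3 248.4] [307 228  36  42] [ 0.4329 -0.0501]
t 50.0 pos [ 0.4316 -0.0481  0.141 ] yaw -24.5 F [-0.2 -0.5 -0.4] w 0.645 -> shift [-0.0008  0.0002  0.121 ]
```

>>> {"op": "drive_tool", "data": {
  "deltas": [
    [0,0,0.04,0,0,0],
    [0,0,0.04,0,0,0],
    [0,0,0.025,0,0,0],
    [0,0,0.014,0,0,0],
    [0,0,0,0,0,0],
    [0,0,0,0,0,0],
    [0,0,0,0,0,0],
    [0,0,0,0,0,0],
    [0,0,0,0,0,0],
    [0,0,0,0,0,0]
  ]
}}

```text
time_s: 51.25
position: [0.4311, -0.0479, 0.0209]
ee_rot: [[0.91, -0.415, 0.0], [-0.415, -0.91, 0.0], [0.0, -0.0, -1.0]]
wrist_force: [-0.7, 0.2, -0.1]
gripper_width: 0.644
```

>>> {"op": "drive_tool", "data": {
  "deltas": [
    [0,0,0,0,0,0],
    [0,0,0,0,0,0],
    [0,0,0,0,0,0],
    [0,0,0,0,0,0],
    [0,0,0,0,0,0],
    [0,0,0,0,0,0],
    [0,0,-0.02,0,0,0],
    [0,0,-0.04,0,0,0],
    [0,0,-0.04,0,0,0],
    [0,0,-0.04,0,0,0]
  ],
  "claw": 0.01
}}

```text
time_s: 52.5
position: [0.4308, -0.0479, 0.1621]
ee_rot: [[0.91, -0.415, -0.0], [-0.415, -0.91, 0.0], [-0.0, -0.0, -1.0]]
wrist_force: [0.9, 0.3, -1.0]
gripper_width: 0.304
```

```bash
python3 - <<'E'
from h import *
go(.6167,-.2103,.16)
c=manip.capture("wrist"); cv2.imwrite("pics/w9.png",c["frame"])
E
```

```text
t 52.5 pos [ 0.4308 -0.0479  0.1621] yaw -24.5 F [ 0.9  0.3 -1. ] w 0.304 -> shift [0.2365 0.0706 0.0021]
```

View pics/w9.png

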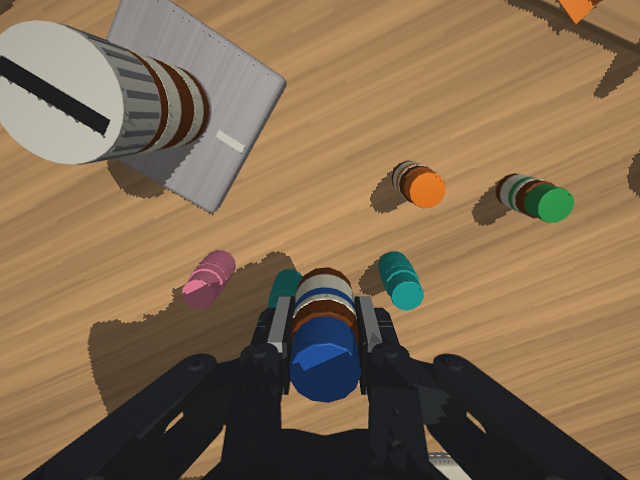

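The blue bottle is gripped and the neighbours are undisturbed. I'll advance part of the way and view the slots.

>>> {"op": "drive_tool", "data": {
  "deltas": [
    [0.0305,0.0106,0,0,0,0],
    [0.0305,0.0106,0,0,0,0],
    [0.0305,0.0106,0,0,0,0],
    [0.0305,0.0386,0,0,0,0],
    [0,0,0,0,0,0],
    [0,0,0,0,0,0],
    [0,0,0,0,0,0],
    [0,0,0,0,0,0],
    [0,0,0,0,0,0],
    [0,0,0,0,0,0]
  ]
}}

```text
time_s: 53.8
position: [0.5128, -0.1625, 0.1609]
ee_rot: [[0.91, -0.415, 0.0], [-0.415, -0.91, 0.0], [0.0, -0.0, -1.0]]
wrist_force: [-0.2, 0.1, -1.1]
gripper_width: 0.309
```

```bash
python3 - <<'E'
from h import *
go(.6167,-.2103,.16)
c=manip.capture("wrist"); cv2.imwrite("pics/w10.png",cv2.resize(c["frame"],(800,600)))
for p in ((.6167,-.2103),(.5687,-.2564),(.5244,-.304)): print(topix(c,(*p,.028)).round(1)*1.25)
E
```

```text
t 53.8 pos [ 0.5128 -0.1625  0.1609] yaw -24.5 F [-0.2  0.1 -1.1] w 0.309 -> shift [0.1144 0.0004 0.0009] 
[403.625  88.875]
[511.375 135.875]
[613.625 172.875]
```

View pics/w10.png

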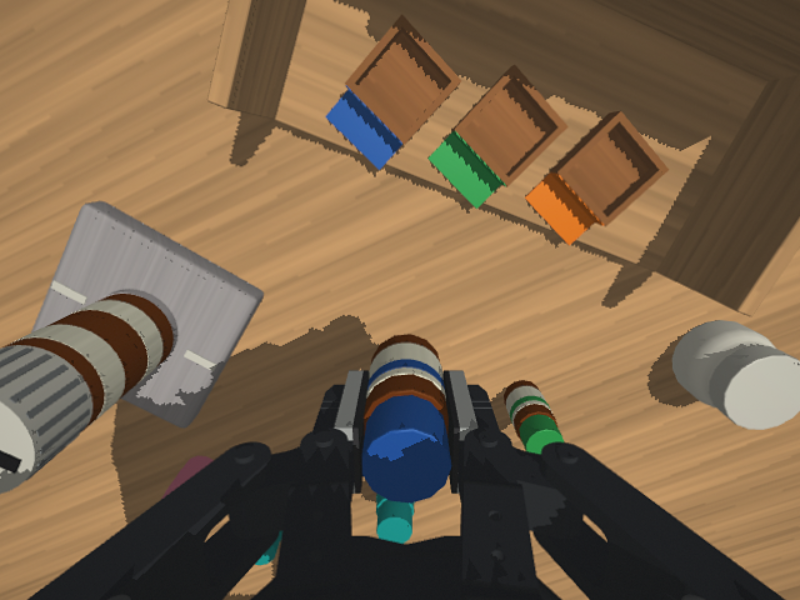

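Slot rims in this 800 px view are blue (403,81), green (510,127) and orange (611,170). The slots are turned about 20° relative to the rack, which doesn't matter for round bottles.

```bash
python3 - <<'E'
from h import *
c=manip.capture("wrist")
P=[onplane(c,np.array(p)/1.25,.028) for p in ((403,81),(510.5,128),(612,171))]
print(np.round(P,4),[np.linalg.norm(P[i+1]-P[i]).round(4) for i in (0,1)])
z=manip.read_state()["position"][2]-.0205+.06
print("held cap", [ (a,onplane(c,uv,z).round(4)) for a,uv,bb,_ in blobs(c,(105,120,60),(125,255,255),(280,320,370,410),60)[:1]])
go(.618,-.211,.04)
E
```

```text
[[ 0.6204 -0.2117]
 [ 0.5728 -0.2575]
 [ 0.5258 -0.3035]] [np.float64(0.066), np.float64(0.0658)]
held cap [(4847, array([ 0.5167, -0.1659]))]
t 53.9 pos [ 0.5128 -0.1626  0.1608] yaw -24.5 F [ 0.8 -0.1 -2.2] w 0.307 -> shift [0.1158 0.0004 0.1208]
```

>>> {"op": "drive_tool", "data": {
  "deltas": [
    [0.0292,0,0,0,0,0],
    [0.0292,0,0,0,0,0],
    [0.0292,0,0,0,0,0],
    [0.0292,0,0,0,0,0],
    [0,0,0.03,0,0,0],
    [0,0,0.03,0,0,0],
    [0,0,0.02,0,0,0],
    [0,0,0.015,0,0,0],
    [0,0,0.01,0,0,0],
    [0,0,0,0,0,0]
  ]
}}

```text
time_s: 55.15
position: [0.619, -0.2111, 0.0556]
ee_rot: [[0.91, -0.415, -0.0], [-0.415, -0.91, 0.0], [-0.0, -0.0, -1.0]]
wrist_force: [-0.6, 0.5, -0.7]
gripper_width: 0.303
```

>>> {"op": "drive_tool", "data": {
  "deltas": [
    [0,0,0.005,0,0,0],
    [0,0,0.005,0,0,0],
    [0,0,0.004,0,0,0],
    [0,0,0.003,0,0,0],
    [0,0,0.001,0,0,0],
    [0,0,0,0,0,0],
    [0,0,0,0,0,0],
    [0,0,0,0,0,0],
    [0,0,0,0,0,0],
    [0,0,0,0,0,0]
  ]
}}

```text
time_s: 56.4
position: [0.6191, -0.2111, 0.0378]
ee_rot: [[0.91, -0.415, 0.0], [-0.415, -0.91, 0.0], [-0.0, -0.0, -1.0]]
wrist_force: [0.7, -0.8, 0.3]
gripper_width: 0.306
```

>>> {"op": "drive_tool", "data": {
  "deltas": [
    [0,0,0.001,0,0,0],
    [0,0,0,0,0,0],
    [0,0,0,0,0,0],
    [0,0,0,0,0,0],
    [0,0,0,0,0,0],
    [0,0,-0.01,0,0,0],
    [0,0,-0.03,0,0,0],
    [0,0,-0.04,0,0,0],
    [0,0,-0.04,0,0,0],
    [0,0,-0.02,0,0,0]
  ],
  "claw": 0.05
}}

```text
time_s: 57.65
position: [0.6196, -0.2113, 0.1802]
ee_rot: [[0.91, -0.415, 0.003], [-0.415, -0.91, -0.001], [0.003, -0.0, -1.0]]
wrist_force: [0.4, 0.7, -0.2]
gripper_width: 0.584
```

>>> {"op": "drive_tool", "data": {
  "deltas": [
    [-0.0405,0,0,0,0,0],
    [-0.0405,0,0,0,0,0],
    [-0.0405,0,0,0,0,0],
    [-0.0405,0,0,0,0,0],
    [-0.0405,0,0,0,0,0],
    [0,0,0,0,0,0],
    [0,0,0,0,0,0],
    [0,0,0,0,0,0],
    [0,0,0,0,0,0],
    [0,0,0,0,0,0]
  ]
}}

```text
time_s: 58.9
position: [0.4351, -0.1271, 0.1766]
ee_rot: [[0.91, -0.415, -0.0], [-0.415, -0.91, 0.0], [-0.001, -0.0, -1.0]]
wrist_force: [-0.3, 0.1, 0.8]
gripper_width: 0.584
```

```bash
python3 - <<'E'
from h import *
go(.4346,-.1272,.02)
c=manip.capture("wrist"); t=manip.capture("top")
for a,uv,bb,_ in blobs(c,(3,190,150),(13,255,255),(240,150,400,320),60)[:2]: print("orange",a,uv,bb,onplane(c,uv,.060).round(4))
for a,uv,bb,_ in blobs(c,(105,120,60),(125,255,255),None,60)[:3]: print("blue",a,uv,bb,onplane(c,uv,.077).round(4))
for a,uv,bb,_ in blobs(t,(105,120,60),(125,255,255),(350,180,450,260),15)[:3]: print("blue t",a,uv,bb,onplane(t,uv,.077).round(4))
E
```

```text
t 58.9 pos [ 0.4351 -0.1271  0.1766] yaw -24.5 F [-0.3  0.1  0.8] w 0.584 -> shift [-0.0003  0.0003  0.1566] 
orange 762 [323.8 234.6] [308 220  32  31] [ 0.4346 -0.1281]
blue 168 [301.1   4.2] [290   0  23  14] [ 0.5724 -0.1766]
blue t 140 [388.5 208.4] [382 200  14  18] [ 0.6014 -0.1716]
blue t 78 [404.6 200.9] [400 196  10  10] [ 0.6184 -0.2106]
```

The blue bottle is in its slot, with its cap at (0.618, -0.211). Now orange.

>>> {"op": "drive_tool", "data": {
  "deltas": [
    [0,0,0.04,0,0,0],
    [0,0,0.04,0,0,0],
    [0,0,0.04,0,0,0],
    [0,0,0.02,0,0,0],
    [0,0,0.012,0,0,0],
    [0,0,0.004,0,0,0],
    [0,0,0,0,0,0],
    [0,0,0,0,0,0],
    [0,0,0,0,0,0],
    [0,0,0,0,0,0]
  ]
}}

```text
time_s: 60.25
position: [0.435, -0.1271, 0.0211]
ee_rot: [[0.91, -0.415, 0.0], [-0.415, -0.91, -0.0], [0.0, -0.0, -1.0]]
wrist_force: [1.0, 1.0, 1.3]
gripper_width: 0.585
```

>>> {"op": "drive_tool", "data": {
  "deltas": [
    [0,0,0,0,0,0],
    [0,0,0,0,0,0],
    [0,0,0,0,0,0],
    [0,0,0,0,0,0],
    [0,0,0,0,0,0],
    [0,0,0,0,0,0],
    [0,0,-0.02,0,0,0],
    [0,0,-0.04,0,0,0],
    [0,0,-0.04,0,0,0],
    [0,0,-0.04,0,0,0]
  ],
  "claw": 0.01
}}

```text
time_s: 61.5
position: [0.4347, -0.1269, 0.1621]
ee_rot: [[0.91, -0.415, -0.0], [-0.415, -0.91, 0.0], [-0.0, -0.0, -1.0]]
wrist_force: [-0.1, -0.5, -1.4]
gripper_width: 0.308
```

>>> {"op": "drive_tool", "data": {
  "deltas": [
    [0.0311,0.0246,0,0,0,0],
    [0.0311,0.0246,0,0,0,0],
    [0.0311,0.0246,0,0,0,0],
    [0.0311,0.0246,0,0,0,0],
    [0.0311,0.0246,0,0,0,0],
    [0,0,0.03,0,0,0],
    [0,0,0.02,0,0,0],
    [0,0,0,0,0,0],
    [0,0,0,0,0,0],
    [0,0,0,0,0,0]
  ]
}}

```text
time_s: 62.75
position: [0.5256, -0.3037, 0.1119]
ee_rot: [[0.91, -0.415, 0.001], [-0.415, -0.91, -0.001], [0.001, 0.0, -1.0]]
wrist_force: [-0.2, -0.5, -0.8]
gripper_width: 0.308
```

```bash
python3 - <<'E'
from h import *
go(.525,-.3035,.0368)
E
```

```text
t 62.8 pos [ 0.5256 -0.3037  0.1119] yaw -24.5 F [-0.2 -0.5 -0.8] w 0.308 -> shift [-0.0008  0.      0.0751]
```

>>> {"op": "drive_tool", "data": {
  "deltas": [
    [-0.0005,0,0.025,0,0,0],
    [0,0,0.02,0,0,0],
    [0,0,0.012,0,0,0],
    [0,0,0.007,0,0,0],
    [0,0,0.004,0,0,0],
    [0,0,0.003,0,0,0],
    [0,0,0.002,0,0,0],
    [0,0,0.001,0,0,0],
    [0,0,0.001,0,0,0],
    [0,0,0,0,0,0]
  ]
}}

```text
time_s: 64.0
position: [0.5251, -0.3034, 0.0371]
ee_rot: [[0.91, -0.415, 0.001], [-0.415, -0.91, -0.001], [0.001, 0.0, -1.0]]
wrist_force: [-4.8, 4.7, 14.8]
gripper_width: 0.308
```

>>> {"op": "drive_tool", "data": {
  "deltas": [
    [0,0,0,0,0,0],
    [0,0,0,0,0,0],
    [0,0,0,0,0,0],
    [0,0,0,0,0,0],
    [0,0,0,0,0,0],
    [0,0,-0.01,0,0,0],
    [0,0,-0.03,0,0,0],
    [0,0,-0.04,0,0,0],
    [0,0,-0.04,0,0,0],
    [0,0,-0.02,0,0,0]
  ],
  "claw": 0.05
}}

```text
time_s: 65.25
position: [0.5252, -0.3036, 0.1791]
ee_rot: [[0.91, -0.415, 0.003], [-0.415, -0.91, -0.002], [0.003, 0.001, -1.0]]
wrist_force: [0.0, 0.4, -0.3]
gripper_width: 0.58
```

>>> {"op": "drive_tool", "data": {
  "deltas": [
    [-0.0417,-0.0088,0,0,0,0],
    [-0.0417,-0.0088,0,0,0,0],
    [-0.0417,-0.0088,0,0,0,0],
    [-0.0417,-0.0088,0,0,0,0],
    [0,0,0,0,0,0],
    [0,0,0,0,0,0],
    [0,0,0,0,0,0],
    [0,0,0,0,0,0],
    [0,0,0,0,0,0],
    [0,0,0,0,0,0]
  ]
}}

```text
time_s: 66.5
position: [0.3877, -0.2021, 0.1757]
ee_rot: [[0.91, -0.415, -0.0], [-0.415, -0.91, 0.0], [-0.0, -0.0, -1.0]]
wrist_force: [-0.1, -0.9, 0.6]
gripper_width: 0.585
```

```bash
python3 - <<'E'
from h import *
c=manip.capture("wrist"); t=manip.capture("top")
go(.388,-.2015,.02)
for a,uv,bb,_ in blobs(c,(55,120,50),(78,255,255),(240,150,420,330),60)[:2]: print("green",a,uv,bb,onplane(c,uv,.060).round(4))
for a,uv,bb,_ in blobs(t,(3,190,150),(13,255,255),(350,180,480,280),15)[:4]: print("orange t",a,uv,bb,onplane(t,uv,.077).round(4))
E
```

```text
t 66.6 pos [ 0.3877 -0.202   0.1757] yaw -24.5 F [ 0.  -0.1  0. ] w 0.584 -> shift [ 1.000e-04 -6.000e-04  1.557e-01] 
green 923 [325.2 231. ] [309 213  33  36] [ 0.3898 -0.2053]
orange t 24 [443.7 241.5] [440 238  10   7] [ 0.5187 -0.3005]
orange t 18 [422.2 240.4] [420 238   5   6] [ 0.5227 -0.2494]
orange t 17 [426.4 250.7] [424 246   7   9] [ 0.4978 -0.2586]
```

>>> {"op": "drive_tool", "data": {
  "deltas": [
    [0.001,0.0006,0.04,0,0,0],
    [0,0,0.04,0,0,0],
    [0,0,0.04,0,0,0],
    [0,0,0.02,0,0,0],
    [0,0,0.012,0,0,0],
    [0,0,0.003,0,0,0],
    [0,0,0,0,0,0],
    [0,0,0,0,0,0],
    [0,0,0,0,0,0],
    [0,0,0,0,0,0]
  ]
}}

```text
time_s: 67.85
position: [0.3884, -0.203, 0.0211]
ee_rot: [[0.91, -0.415, 0.0], [-0.415, -0.91, -0.0], [0.0, 0.0, -1.0]]
wrist_force: [-0.8, -0.4, 0.2]
gripper_width: 0.585
```

>>> {"op": "drive_tool", "data": {
  "deltas": [
    [0,0,0,0,0,0],
    [0,0,0,0,0,0],
    [0,0,0,0,0,0],
    [0,0,0,0,0,0],
    [0,0,0,0,0,0],
    [0,0,0,0,0,0],
    [0,0,-0.02,0,0,0],
    [0,0,-0.04,0,0,0],
    [0,0,-0.04,0,0,0],
    [0,0,-0.04,0,0,0]
  ],
  "claw": 0.01
}}

```text
time_s: 69.1
position: [0.3881, -0.2029, 0.1621]
ee_rot: [[0.91, -0.415, -0.0], [-0.415, -0.91, 0.0], [-0.0, -0.0, -1.0]]
wrist_force: [-0.2, -0.8, -0.8]
gripper_width: 0.306
```

>>> {"op": "drive_tool", "data": {
  "deltas": [
    [0.0378,-0.0054,0,0,0,0],
    [0.0378,-0.0054,0,0,0,0],
    [0.0378,-0.0054,0,0,0,0],
    [0.0378,-0.0054,0,0,0,0],
    [0.0378,-0.0054,0,0,0,0],
    [0,0,0,0,0,0],
    [0,0,0,0,0,0],
    [0,0,0,0,0,0],
    [0,0,0,0,0,0],
    [0,0,0,0,0,0]
  ]
}}

```text
time_s: 70.35
position: [0.5713, -0.2569, 0.1611]
ee_rot: [[0.91, -0.415, 0.0], [-0.415, -0.91, -0.0], [0.0, -0.0, -1.0]]
wrist_force: [-0.2, 0.0, -0.7]
gripper_width: 0.305
```

```bash
python3 - <<'E'
from h import *
go(.5717,-.257,.038)
E
```

```text
t 70.3 pos [ 0.5713 -0.2569  0.1611] yaw -24.5 F [-0.2  0.  -0.7] w 0.305 -> shift [ 4.000e-04 -1.000e-04  1.231e-01]
```

>>> {"op": "drive_tool", "data": {
  "deltas": [
    [0,0,0.03,0,0,0],
    [0,0,0.03,0,0,0],
    [0,0,0.025,0,0,0],
    [0,0,0.018,0,0,0],
    [0,0,0.01,0,0,0],
    [0,0,0.005,0,0,0],
    [0,0,0.003,0,0,0],
    [0,0,0.002,0,0,0],
    [0,0,0.0005,0,0,0],
    [0,0,0,0,0,0]
  ]
}}

```text
time_s: 71.6
position: [0.5715, -0.2569, 0.0375]
ee_rot: [[0.91, -0.415, 0.0], [-0.415, -0.91, -0.0], [0.0, -0.0, -1.0]]
wrist_force: [-0.4, -0.3, -0.1]
gripper_width: 0.305
```

>>> {"op": "drive_tool", "data": {
  "deltas": [
    [0,0,0,0,0,0],
    [0,0,0,0,0,0],
    [0,0,0,0,0,0],
    [0,0,0,0,0,0],
    [0,0,0,0,0,0],
    [0,0,-0.01,0,0,0],
    [0,0,-0.03,0,0,0],
    [0,0,-0.04,0,0,0],
    [0,0,-0.04,0,0,0],
    [0,0,-0.04,0,0,0]
  ],
  "claw": 0.046
}}

```text
time_s: 72.85
position: [0.5713, -0.2568, 0.1995]
ee_rot: [[0.91, -0.415, 0.001], [-0.415, -0.91, -0.0], [0.001, 0.0, -1.0]]
wrist_force: [-0.4, -0.7, -0.4]
gripper_width: 0.541
```

>>> {"op": "drive_tool", "data": {
  "deltas": [
    [-0.03,0,-0.03,0,0,0],
    [-0.03,0,-0.03,0,0,0],
    [-0.03,0,-0.03,0,0,0],
    [-0.03,0,-0.03,0,0,0],
    [-0.03,0,0,0,0,0],
    [0,0,0,0,0,0],
    [0,0,0,0,0,0],
    [0,0,0,0,0,0],
    [0,0,0,0,0,0],
    [0,0,0,0,0,0]
  ],
  "claw": 0.0
}}

```text
time_s: 74.1
position: [0.4352, -0.1947, 0.317]
ee_rot: [[0.91, -0.415, -0.001], [-0.415, -0.91, 0.0], [-0.001, -0.0, -1.0]]
wrist_force: [0.5, 1.1, 0.5]
gripper_width: 0.003
```

```bash
python3 - <<'E'
from h import *
c=manip.capture("wrist"); t=manip.capture("top"); s=manip.capture("scene")
go(.5,-.2,.2)
b=np.hstack([cv2.resize(c["frame"],(400,300)),cv2.resize(s["frame"][110:290,140:380],(400,300))]); d=np.hstack([cv2.resize(t["frame"][125:275,360:560],(400,300)),cv2.resize(t["frame"][130:310,170:410],(400,300))])
cv2.imwrite("pics/w11.png",np.vstack([b,d]))
E
```

```text
t 74.2 pos [ 0.4351 -0.1947  0.3172] yaw -24.5 F [-0.7  0.3  0.3] w -0.0 -> shift [ 0.0613 -0.0221  0.1172]
```

View pics/w11.png

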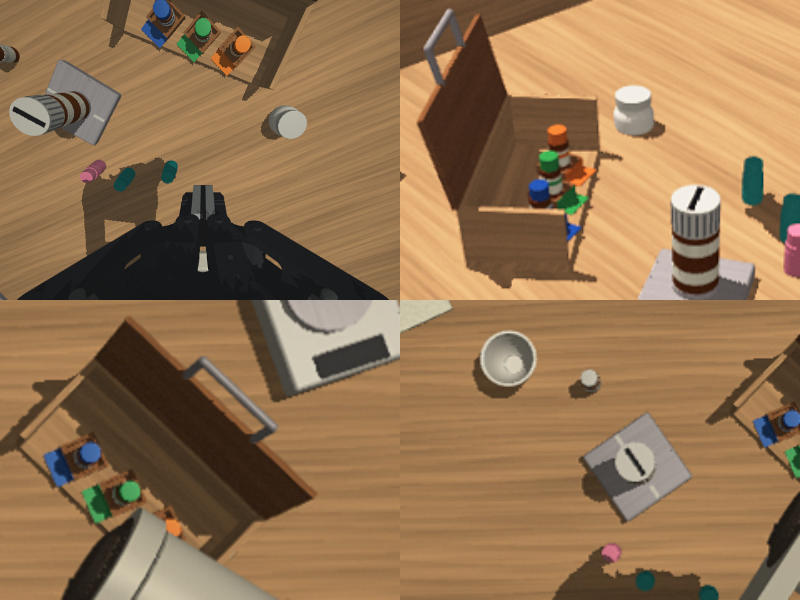

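All three bottles stand upright in their matching slots, the stack is intact and the bystanders are untouched. For the cover, I'll bring closed fingers in behind the bar.

>>> {"op": "drive_tool", "data": {
  "deltas": [
    [0.0382,0.0076,0,0,0,0],
    [0.0382,0.0076,0,0,0,0],
    [0.0382,0.0076,0,0,0,0],
    [0.0382,0.0076,0,0,0,0],
    [0.0382,0.0076,0,0,0,0],
    [0.0382,0.0076,0,0,0,0],
    [0.0382,0.0076,0,0,0,0],
    [0.0382,0.0076,0,0,0,0],
    [0,0,0,0,0,0],
    [0,0,0,0,0,0]
  ],
  "claw": 0.0
}}

```text
time_s: 75.5
position: [0.6876, -0.3767, 0.3169]
ee_rot: [[0.91, -0.415, -0.001], [-0.415, -0.91, 0.0], [-0.001, -0.0, -1.0]]
wrist_force: [-0.3, 0.2, -0.3]
gripper_width: 0.001
```

>>> {"op": "drive_tool", "data": {
  "deltas": [
    [0,0,0,0,0,0.124],
    [0,0,0,0,0,0.124],
    [0,0,0,0,0,0.124],
    [0,0,0,0,0,0],
    [0,0,0,0,0,0],
    [0,0,0,0,0,0],
    [0,0,0,0,0,0],
    [0,0,0,0,0,0],
    [0,0,0,0,0,0],
    [0,0,0,0,0,0]
  ]
}}

```text
time_s: 76.75
position: [0.6878, -0.3768, 0.3172]
ee_rot: [[0.697, -0.717, -0.0], [-0.717, -0.697, 0.0], [-0.0, -0.0, -1.0]]
wrist_force: [0.4, -0.4, -0.7]
gripper_width: -0.003
```

```bash
python3 - <<'E'
from h import *
c=manip.capture("wrist"); s=manip.capture("scene"); t=manip.capture("top")
go(.688,-.377,.235)
ux=np.array([.696,-.718]); hg=np.array([.6288,-.3159])
for a in (1.65,1.75,1.85):
    p=hg-ux*.17*np.cos(a); P=(*p,.09+.17*np.sin(a)+.004); print(a,np.round(P,3),*[topix(x,P).round(0) for x in (s,t,c)])
b=np.hstack([cv2.resize(c["frame"],(400,300)),cv2.resize(s["frame"][80:230,120:320],(400,300))])
cv2.imwrite("pics/w12.png",b)
E
```

```text
t 76.9 pos [ 0.6878 -0.3769  0.3173] yaw -45.8 F [-0.6 -0.   0.5] w 0.003 -> shift [ 0.0003 -0.0001  0.0823] 
1.65 [ 0.638 -0.326  0.263] [176. 124.] [472. 180.] [322. 368.]
1.75 [ 0.65  -0.338  0.261] [168. 125.] [477. 174.] [322. 344.]
1.85 [ 0.661 -0.35   0.257] [160. 127.] [482. 169.] [322. 319.]
```

View pics/w12.png

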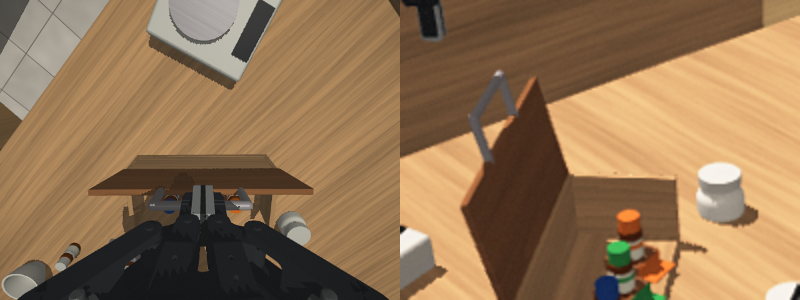

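The bar appears at scene pixel (163,127), giving a cover angle of about 1.81, and the fingers are behind it. I'll descend, then pull forward.

>>> {"op": "drive_tool", "data": {
  "deltas": [
    [0,0,0.02,0,0,0],
    [0,0,0.02,0,0,0],
    [0,0,0.02,0,0,0],
    [0,0,0.015,0,0,0],
    [0,0,0.005,0,0,0],
    [-0.01,0,0,0,0,0],
    [-0.005,0,0,0,0,0],
    [-0.005,0,0,0,0,0],
    [0,0,0,0,0,0],
    [0,0,0,0,0,0]
  ]
}}

```text
time_s: 78.15
position: [0.6739, -0.3626, 0.2374]
ee_rot: [[0.697, -0.718, 0.0], [-0.718, -0.697, 0.0], [0.0, -0.0, -1.0]]
wrist_force: [-0.4, -0.1, -0.1]
gripper_width: -0.001
```

>>> {"op": "drive_tool", "data": {
  "deltas": [
    [-0.005,0,0,0,0,0],
    [-0.005,0,0,0,0,0],
    [-0.005,0,0,0,0,0],
    [-0.005,0,0,0,0,0],
    [-0.005,0,0,0,0,0],
    [-0.005,0,0,0,0,0],
    [-0.005,0,0,0,0,0],
    [-0.005,0,0,0,0,0],
    [-0.005,0,0,0,0,0],
    [-0.005,0,0,0,0,0]
  ]
}}

```text
time_s: 79.4
position: [0.6388, -0.3264, 0.2373]
ee_rot: [[0.697, -0.718, -0.0], [-0.718, -0.697, 0.0], [-0.0, -0.0, -1.0]]
wrist_force: [1.2, -1.4, 1.0]
gripper_width: 0.003
```

```bash
python3 - <<'E'
from h import *
ux=np.array([.696,-.718]); hg=np.array([.6288,-.3159])
p=manip.read_state()["position"]; print((p[:2]-hg)@ux)
s=manip.capture("scene")
for a in (1.2,1.4,1.6,1.8): print(a,topix(s,(*(hg-ux*.17*np.cos(a)),.092+.17*np.sin(a))).round(0))
cv2.imwrite("pics/w13.png",cv2.resize(s["frame"][60:240,120:360],(800,600)))
E
```

```text
0.014442478879989094
1.2 [213. 131.]
1.4 [196. 126.]
1.6 [180. 125.]
1.8 [164. 127.]
```

View pics/w13.png

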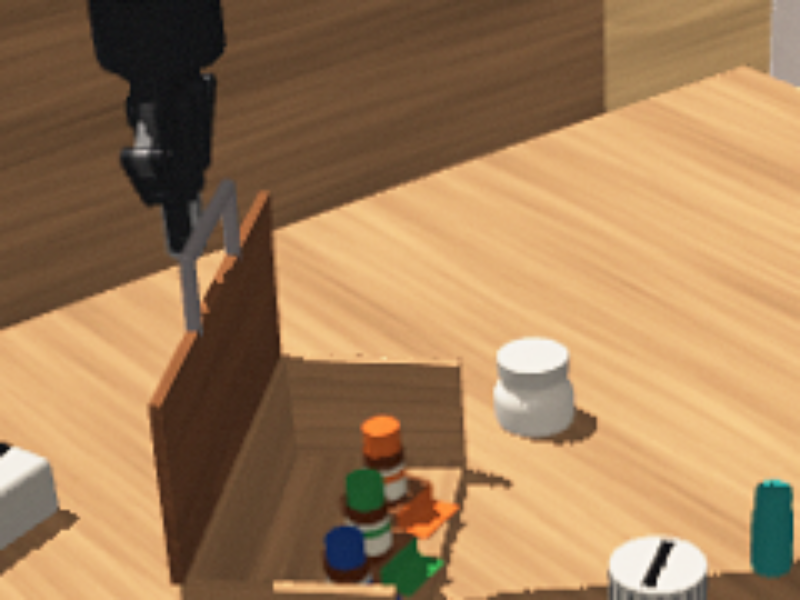

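The cover is about upright, with the fingers hooked behind the bar at about 2 N. I'll continue the pull along the arc. Sixteen pictures are viewed, so I'll go by numbers from here.

>>> {"op": "drive_tool", "data": {
  "deltas": [
    [-0.0054,0,0,0,0,0],
    [-0.0054,0,0,0,0,0],
    [-0.0054,0,0,0,0,0],
    [-0.0054,0,0,0,0,0],
    [-0.0054,0,0,0,0,0],
    [-0.0054,0,0.001,0,0,0],
    [-0.0054,0,0.001,0,0,0],
    [-0.0054,0,0.001,0,0,0],
    [-0.0054,0,0.001,0,0,0],
    [-0.0054,0,0.001,0,0,0]
  ]
}}

```text
time_s: 80.7
position: [0.6012, -0.2876, 0.2321]
ee_rot: [[0.697, -0.717, -0.0], [-0.717, -0.697, 0.0], [-0.0, -0.0, -1.0]]
wrist_force: [1.6, -1.6, -1.2]
gripper_width: -0.0
```

>>> {"op": "drive_tool", "data": {
  "deltas": [
    [-0.0054,0,0.001,0,0,0],
    [-0.0054,0,0.001,0,0,0],
    [-0.0054,0,0.001,0,0,0],
    [-0.0054,0,0.002,0,0,0],
    [-0.0054,0,0.002,0,0,0],
    [-0.0054,0,0.002,0,0,0],
    [-0.0054,0,0.002,0,0,0],
    [-0.0054,0,0.003,0,0,0],
    [-0.0054,0,0.003,0,0,0],
    [-0.0054,0,0.003,0,0,0]
  ]
}}

```text
time_s: 81.95
position: [0.5635, -0.2489, 0.212]
ee_rot: [[0.697, -0.717, -0.0], [-0.717, -0.697, 0.0], [-0.0, -0.0, -1.0]]
wrist_force: [1.3, -2.7, -2.1]
gripper_width: 0.001
```

```bash
cat >> h.py <<'E'
UX=np.array([.696,-.718]); HG=np.array([.6288,-.3159])
def cover():
    """bar pixel rows in scene (grey mask) against predictions"""
    p=manip.read_state()["position"]; print("TCP along ux from hinge",round((p[:2]-HG)@UX,4),"z",round(p[2],4))
E
python3 - <<'E'
from h import *
cover(); go(.5,-.2,.2)
s=manip.capture("scene"); f=s["frame"]
uy=np.array([.718,.696])
# bar: grey pixels (low saturation) near predicted bar line, scored per angle
hsv=cv2.cvtColor(f,cv2.COLOR_BGR2HSV).astype(int)
for a in np.arange(.6,1.5,.1):
    v=[]
    for y in np.r_[-.045:-.018:8j,.018:.045:8j]:
        u=topix(s,(*(HG-UX*.17*np.cos(a)+uy*y),.092+.17*np.sin(a))).round().astype(int); v.append(hsv[u[1],u[0],1])
    print(round(a,2),np.median(v),v)
E
```

```text
TCP along ux from hinge -0.0935 z 0.212
t 82.0 pos [ 0.5635 -0.2489  0.212 ] yaw -45.8 F [ 1.3 -2.7 -2.1] w 0.001 -> shift [-0.0793  0.0116  0.012 ] 
0.6 123.0 [np.int64(123), np.int64(119), np.int64(117), np.int64(117), np.int64(117), np.int64(123), np.int64(123), np.int64(118), np.int64(125), np.int64(125), np.int64(125), np.int64(125), np.int64(127), np.int64(122), np.int64(128), np.int64(133)]
0.7 123.0 [np.int64(118), np.int64(118), np.int64(120), np.int64(123), np.int64(123), np.int64(116), np.int64(115), np.int64(118), np.int64(128), np.int64(124), np.int64(126), np.int64(126), np.int64(129), np.int64(125), np.int64(123), np.int64(127)]
0.8 121.0 [np.int64(119), np.int64(119), np.int64(121), np.int64(119), np.int64(121), np.int64(121), np.int64(117), np.int64(118), np.int64(119), np.int64(124), np.int64(126), np.int64(125), np.int64(125), np.int64(124), np.int64(126), np.int64(125)]
0.9 33.5 [np.int64(60), np.int64(60), np.int64(42), np.int64(16), np.int64(14), np.int64(18), np.int64(25), np.int64(25), np.int64(14), np.int64(15), np.int64(15), np.int64(54), np.int64(60), np.in
[... 560 characters left out ...]
(43), np.int64(30), np.int64(30), np.int64(127), np.int64(132), np.int64(122), np.int64(125), np.int64(122), np.int64(125), np.int64(127), np.int64(127), np.int64(124), np.int64(123), np.int64(124)]
1.3 126.0 [np.int64(130), np.int64(130), np.int64(124), np.int64(127), np.int64(131), np.int64(128), np.int64(128), np.int64(130), np.int64(126), np.int64(124), np.int64(126), np.int64(125), np.int64(122), np.int64(125), np.int64(125), np.int64(125)]
1.4 129.5 [np.int64(130), np.int64(130), np.int64(129), np.int64(130), np.int64(132), np.int64(133), np.int64(126), np.int64(129), np.int64(134), np.int64(130), np.int64(132), np.int64(124), np.int64(125), np.int64(126), np.int64(120), np.int64(120)]
```

The bar is now at about 0.93 rad. I'll lift over it and push down from above.

>>> {"op": "drive_tool", "data": {
  "deltas": [
    [0.006,0,0,0,0,0],
    [0,0,-0.025,0,0,0],
    [0,0,-0.03,0,0,0],
    [-0.013,0,0,0,0,0],
    [-0.012,0,0,0,0,0],
    [0,0,0.015,0,0,0],
    [0,0,0.01,0,0,0],
    [0,0,0.005,0,0,0],
    [0,0,0,0,0,0],
    [0,0,0,0,0,0]
  ]
}}

```text
time_s: 83.25
position: [0.5507, -0.2356, 0.2375]
ee_rot: [[0.697, -0.718, 0.0], [-0.718, -0.697, -0.0], [0.0, -0.0, -1.0]]
wrist_force: [0.2, -0.4, 0.4]
gripper_width: 0.002
```

>>> {"op": "drive_tool", "data": {
  "deltas": [
    [0,0,0.004,0,0,0],
    [0,0,0.003,0,0,0],
    [-0.002,0,0.003,0,0,0],
    [-0.002,0,0.003,0,0,0],
    [-0.003,0,0.003,0,0,0],
    [-0.003,0,0.003,0,0,0],
    [-0.003,0,0.003,0,0,0],
    [0,0,0.002,0,0,0],
    [0,0,0,0,0,0],
    [0,0,0,0,0,0]
  ]
}}

```text
time_s: 84.5
position: [0.5413, -0.2257, 0.2136]
ee_rot: [[0.697, -0.717, -0.0], [-0.717, -0.697, 0.0], [-0.0, -0.0, -1.0]]
wrist_force: [-4.3, 5.0, 6.7]
gripper_width: 0.004
```

```bash
cat >> h.py <<'E'
def baray():
    s=manip.capture("scene"); hsv=cv2.cvtColor(s["frame"],cv2.COLOR_BGR2HSV).astype(int); uy=np.array([.718,.696]); o=[]
    for a in np.arange(0,1.3,.05):
        v=[]
        for y in np.r_[-.042:-.02:8j,.02:.042:8j]:
            u=topix(s,(*(HG-UX*.17*np.cos(a)+uy*y),.09+.004*(1-a/1.57)+.17*np.sin(a))).round().astype(int); v.append(hsv[u[1],u[0],1])
        o.append((round(a,2),int(np.mean(np.array(v)<90)*100)))
    print("bar grey %",[x for x in o if x[1]>20])
E
python3 - <<'E'
from h import *
cover(); baray(); print(manip.read_state()["wrist_force"])
E
```

```text
TCP along ux from hinge -0.1257 z 0.2136
bar grey % [(np.float64(0.05), 37), (np.float64(0.1), 50), (np.float64(0.15), 50), (np.float64(0.2), 50), (np.float64(0.75), 62), (np.float64(0.8), 100), (np.float64(0.85), 56), (np.float64(0.9), 81)]
[-4.24963807  3.97588875  7.26646037]
```

The force is radial, which means the fingertip is ahead of the bar. I'll lift, step back 13 mm and push down from directly above.

>>> {"op": "drive_tool", "data": {
  "deltas": [
    [-0.004,0,-0.01,0,0,0],
    [0,0,-0.03,0,0,0],
    [0.009,0,0,0,0,0],
    [0.008,0,0,0,0,0],
    [0,0,0.014,0,0,0],
    [0,0,0.008,0,0,0],
    [0,0,0.004,0,0,0],
    [0,0,0.003,0,0,0],
    [0,0,0.003,0,0,0],
    [0,0,0,0,0,0]
  ]
}}

```text
time_s: 85.8
position: [0.5505, -0.2355, 0.2212]
ee_rot: [[0.697, -0.718, -0.0], [-0.718, -0.697, 0.0], [-0.0, -0.0, -1.0]]
wrist_force: [0.4, 0.2, -0.1]
gripper_width: 0.004
```

```bash
python3 - <<'E'
from h import *
cover(); baray(); print(manip.read_state()["wrist_force"])
E
```

```text
TCP along ux from hinge -0.1122 z 0.2212
bar grey % [(np.float64(0.05), 37), (np.float64(0.1), 50), (np.float64(0.15), 50), (np.float64(0.2), 50), (np.float64(0.8), 100), (np.float64(0.85), 56), (np.float64(0.9), 100), (np.float64(0.95), 50), (np.float64(1.0), 31)]
[0.20670101 0.30247605 1.14307793]
```

>>> {"op": "drive_tool", "data": {
  "deltas": [
    [-0.002,0,0.003,0,0,0],
    [-0.004,0,0.004,0,0,0],
    [-0.004,0,0.004,0,0,0],
    [-0.004,0,0.004,0,0,0],
    [-0.004,0,0.004,0,0,0],
    [-0.004,0,0.005,0,0,0],
    [-0.004,0,0.005,0,0,0],
    [0,0,0,0,0,0],
    [0,0,0,0,0,0],
    [0,0,0,0,0,0]
  ]
}}

```text
time_s: 87.1
position: [0.5326, -0.2169, 0.1924]
ee_rot: [[0.697, -0.718, 0.0], [-0.718, -0.697, -0.0], [0.0, -0.0, -1.0]]
wrist_force: [-0.2, 0.5, -0.0]
gripper_width: -0.001
```

```bash
python3 - <<'E'
from h import *
cover(); baray(); print(manip.read_state()["wrist_force"])
E
```

```text
TCP along ux from hinge -0.138 z 0.1924
bar grey % [(np.float64(0.05), 37), (np.float64(0.1), 50), (np.float64(0.15), 50), (np.float64(0.2), 50), (np.float64(0.6), 100), (np.float64(0.65), 62), (np.float64(0.7), 50), (np.float64(0.75), 93), (np.float64(0.8), 68), (np.float64(0.85), 31)]
[-0.09566722 -0.32753074 -0.32447635]
```

>>> {"op": "drive_tool", "data": {
  "deltas": [
    [-0.003,0,0.0053,0,0,0],
    [-0.003,0,0.0053,0,0,0],
    [-0.003,0,0.0053,0,0,0],
    [-0.003,0,0.0053,0,0,0],
    [-0.0018,0,0.0048,0,0,0],
    [-0.0018,0,0.0048,0,0,0],
    [-0.0018,0,0.0048,0,0,0],
    [-0.0018,0,0.0048,0,0,0],
    [-0.0018,0,0.0048,0,0,0],
    [0,0,0,0,0,0]
  ]
}}

```text
time_s: 88.4
position: [0.5177, -0.2016, 0.1467]
ee_rot: [[0.697, -0.717, -0.0], [-0.717, -0.697, 0.0], [-0.001, 0.0, -1.0]]
wrist_force: [-0.8, 0.1, 0.3]
gripper_width: 0.001
```

>>> {"op": "drive_tool", "data": {
  "deltas": [
    [-0.0012,0,0.005,0,0,0],
    [-0.0012,0,0.005,0,0,0],
    [-0.0012,0,0.005,0,0,0],
    [-0.0012,0,0.005,0,0,0],
    [-0.0012,0,0.005,0,0,0],
    [-0.0005,0,0.004,0,0,0],
    [-0.0005,0,0.004,0,0,0],
    [-0.0005,0,0.004,0,0,0],
    [-0.0005,0,0.003,0,0,0],
    [0,0,0,0,0,0]
  ]
}}

```text
time_s: 89.65
position: [0.5121, -0.1959, 0.1068]
ee_rot: [[0.697, -0.717, -0.0], [-0.717, -0.697, 0.0], [-0.0, 0.0, -1.0]]
wrist_force: [-0.2, 0.5, -0.0]
gripper_width: -0.003
```

>>> {"op": "drive_tool", "data": {
  "deltas": [
    [0,0,0.001,0,0,0],
    [0,0,0.001,0,0,0],
    [0,0,0.001,0,0,0],
    [0,0,0.001,0,0,0],
    [0,0,0.001,0,0,0],
    [0,0,0.001,0,0,0],
    [0,0,0.001,0,0,0],
    [0,0,0,0,0,0],
    [0,0,0,0,0,0],
    [0,0,0,0,0,0]
  ]
}}

```text
time_s: 90.9
position: [0.5123, -0.196, 0.1001]
ee_rot: [[0.697, -0.717, 0.0], [-0.717, -0.697, 0.0], [0.0, -0.0, -1.0]]
wrist_force: [0.1, -0.5, -0.2]
gripper_width: -0.003
```

```bash
python3 - <<'E'
from h import *
cover(); baray(); print(manip.read_state()["wrist_force"])
E
```

```text
TCP along ux from hinge -0.1672 z 0.1001
bar grey % [(np.float64(0.0), 100), (np.float64(0.05), 100), (np.float64(0.1), 93), (np.float64(0.15), 87), (np.float64(0.2), 100), (np.float64(0.25), 100), (np.float64(0.3), 100), (np.float64(0.35), 100), (np.float64(0.4), 100), (np.float64(0.45), 100), (np.float64(0.5), 81), (np.float64(0.55), 50), (np.float64(0.65), 25)]
[ 0.40524149 -0.89369144  1.0354872 ]
```

Nearly shut; I'll keep pressing gently until firm contact.

>>> {"op": "drive_tool", "data": {
  "deltas": [
    [0,0,0.0005,0,0,0],
    [0,0,0.0005,0,0,0],
    [0,0,0.0005,0,0,0],
    [0,0,0.0005,0,0,0],
    [0,0,0.0005,0,0,0],
    [0,0,0,0,0,0],
    [0,0,0,0,0,0],
    [0,0,0,0,0,0],
    [0,0,0,0,0,0],
    [0,0,0,0,0,0]
  ]
}}

```text
time_s: 92.2
position: [0.5124, -0.1961, 0.0985]
ee_rot: [[0.697, -0.717, 0.001], [-0.717, -0.697, -0.0], [0.001, -0.0, -1.0]]
wrist_force: [-3.7, 1.8, 14.1]
gripper_width: 0.005
```

Firm stop: 14 N with the bar at about 94 mm. I'll retreat and check.

>>> {"op": "drive_tool", "data": {
  "deltas": [
    [0,0,-0.01,0,0,0],
    [0,0,-0.03,0,0,0],
    [0,0,-0.04,0,0,0],
    [0,0,-0.04,0,0,0],
    [0,0,-0.04,0,0,0],
    [-0.04,0,0,0,0,0],
    [-0.04,0,0,0,0,0],
    [-0.04,0,0,0,0,0],
    [0,0,0,0,0,0],
    [0,0,0,0,0,0]
  ]
}}

```text
time_s: 93.45
position: [0.4289, -0.1101, 0.258]
ee_rot: [[0.697, -0.717, 0.001], [-0.717, -0.697, -0.0], [0.001, -0.0, -1.0]]
wrist_force: [-0.6, -0.6, -0.4]
gripper_width: 0.003
```

```bash
python3 - <<'E'
from h import *
baray(); t=manip.capture("top"); c=manip.capture("wrist")
go(.5,-.2,.2)
z=.146; u=topix(t,(.5593,.0138,z)); box=np.r_[u-11,u+11].astype(int)
for a,uv,bb,m in blobs(t,(0,0,0),(180,255,70),box,15)[:2]:
    r=cv2.minAreaRect(np.argwhere(m)[:,::-1].astype(np.float32)); q=np.array([onplane(t,x,z) for x in cv2.boxPoints(r)]); print("cap bar",a,onplane(t,uv,z).round(4),[round(np.degrees(np.arctan2(d[1],d[0])),1) for d in (q[1]-q[0],q[2]-q[1])])
# cover in wrist view: bar grey test at shut angle, and cap colours hidden
hsv=cv2.cvtColor(c["frame"],cv2.COLOR_BGR2HSV).astype(int); uy=np.array([.718,.696])
for a in (-.03,0,.03,.06,.1):
    v=[]
    for y in np.linspace(-.042,.042,15):
        p=topix(c,(*(HG-UX*.17*np.cos(a)+uy*y),.094+.17*np.sin(a))).round().astype(int)
        if 0<=p[0]<640 and 0<=p[1]<480: v.append(hsv[p[1],p[0],1])
    print(a,p,len(v),np.mean(v) if v else None)
E
```

```text
bar grey % [(np.float64(0.0), 100), (np.float64(0.05), 100), (np.float64(0.1), 100), (np.float64(0.15), 56), (np.float64(0.2), 50), (np.float64(0.25), 25), (np.float64(0.3), 31)]
t 93.6 pos [ 0.429  -0.1104  0.2574] yaw -45.9 F [-0.4 -0.4 -1.1] w 0.002 -> shift [0.1138 0.0115 0.0574] 
cap bar 36 [0.5595 0.0146] [np.float64(-54.6), np.float64(-144.7)]
-0.03 [269  74] 15 9.8
0 [268  74] 15 9.733333333333333
0.03 [267  73] 15 10.866666666666667
0.06 [266  71] 15 11.6
0.1 [264  69] 15 11.6
```

```bash
python3 - <<'E'
from h import *
for k in ("wrist","scene"):
    c=manip.capture(k); z=.146; u=topix(c,(.5595,.0138,z)); print(k,u)
    h=60 if k=="wrist" else 16; box=np.clip(np.r_[u-h,u+h],0,639).astype(int)
    for a,uv,bb,m in blobs(c,(0,0,0),(180,255,60),box,25)[:3]:
        w=np.argwhere(m)[:,::-1]; q=np.array([onplane(c,p,z) for p in w]); q=q-q.mean(0); e,V=np.linalg.eigh(q.T@q); print(a,uv,onplane(c,uv,z).round(4),"angle",np.degrees(np.arctan2(V[1,1],V[0,1])).round(1),"len",(np.ptp(q@V[:,1])).round(4))
E
```

```text
wrist [ 78.53619125 235.33905468]
535 [ 79.3 235.1] [0.5592 0.0133] angle -146.9 len 0.0436
83 [126.1 247.7] [ 0.529  -0.0023] angle 80.1 len 0.0273
65 [131.5 200.2] [ 0.5468 -0.0354] angle 171.2 len 0.0168
scene [317.36998832 228.91133738]
41 [316.9 229.1] [0.5605 0.0137] angle -147.1 len 0.0402
```

Both views give the cap bar at 33.0°, parallel to the stand. I'll hand in.

```bash
python3 -c "
from plant import manip
print(manip.close_job())"
```

```text
the job is handed in; nothing more can be done
None
```

The job is handed in after about 94 s of the 210 s allowed. Only two amber jars were out on the counter, so the stack is two jars and the cap; all three stock bottles were present.

- **Stack:** Both jars and the cap dropped fully home, each confirmed by height and by 5 to 12 N of contact. Each was turned clockwise until the torque rose to about 1.2 N·m. Last check: the cap's black bar reads 33° in the wrist and scene views, parallel to the stand at 33°. The coarser top view said 35°. While still gripped the cap read about 25°, and it read parallel to the strips once released.
- **Bottles:** Blue, green and orange stand upright in their own slots, seen in the wrist, scene and top views before the cover came down.
- **Cover:** I pulled it past upright from behind the bar, then pressed it down from above. It stopped firmly at 14 N with the bar about 94 mm up, the fully-shut height. The camera check after retreating agrees with shut, but only to within about 0.1 rad, so the contact height is the real evidence. On the first push the fingertip was ahead of the bar and pressed the wrong way at up to about 9 N; I lifted, moved back and redid it.
- **Left alone:** The plain bottle, mortar, cream jar and look-alikes looked untouched in the last full view, taken before the cover was closed. I saw no sign of a jar or the cap being knocked aside.

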